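Turn the filling chute round on its pin and run a chocolate into the empty compartment

TASK

The steel filling chute was put back the wrong way round after washing: lift it right off its pin, turn it end for end and fit it fully home on the pin again, so that its open lip points down to the gift box and is aimed at the one empty compartment. Then, as a trial, take the foil-wrapped ball from the pocket tray and let it run down the refitted chute into that empty compartment. Leave the jar, the spatula and the cup where they are.

Things in the scene. Friction and masses are not known exactly. Their poses are not given: they have to be found in the camera images.
- stand: Fixed swivel stand of the chute: steel base plate 140 x 140 x 8 mm with a 30 mm post. Origin on the worktop below the pivot; z up. Its -x side is the downhill side, where the gift box stands. Its place and heading differ from run to run.
- pivot: Fixed head of the stand: aluminium plate sloping 25 degrees, carrying the pivot pin. Origin at the pin's foot on the plate's upper face, 95 mm above the worktop, straight above the stand's origin. z = the pin's axis, leaning 25 degrees from vertical to the downhill side; x = downhill along the plate; y across. Plate from x -60 to +30 mm, 60 mm wide (116 mm at its uphill end).
- pin_tip (a point): Tip of the pivot pin, on its axis, 19 mm from its foot. The pin is 12 mm thick; its upper 8 mm taper to 4 mm.
- stop_a (a point): Top of one of two round swing stops, 8 mm thick, 40 mm high, square to the plate, at pivot x -45, y +50 mm (its twin is at y -50 mm). With the chute home on the pin they let it swing about 25 degrees to either side, no more.
- chute: Loose filling chute of sheet steel, 0.3 to 0.45 kg: a straight open channel 260 mm long. Origin at the mouth of the socket underneath; fully home, its origin and z axis are the pivot's. x = along the channel to the open lip; z = square to its floor, up. Centre of mass within 15 mm of the origin along x. At the start it is home the wrong way round: lip uphill. It stays at the swing angle it is left at.
- socket (a point): Closed inner end of the chute's socket (chute z 22 mm): a blind round hole 15 mm wide, 22 mm deep, in a 32 mm boss with a foot flange 56 mm wide, 5 mm thick, that sits on the plate.
- mid_channel (a point): Middle of the channel floor above the socket (chute x 0, y 0, z 25 mm). From chute x -55 to +150 mm the walls are parallel, 3 mm thick, 22 mm high (top at chute z 47 mm): 40 mm wide outside, 34 mm inside. A good place to grip is here, across the walls.
- mouth (a point): Middle of the channel floor in the flared part (chute x -80, y 0, z 25 mm). From chute x -55 to -110 mm the channel widens from 40 to 80 mm outside; the end at x -110 mm is closed by a back wall, as high as the side walls.
- lip (a point): Point on the chute's open lip: end of the channel floor, on its centre line, upper face (chute x 150, y 0, z 25 mm).
- gift_box: Fixed cardboard gift box 90 x 170 x 38 mm high, walls 4 mm, on the downhill side of the stand, about square to it. Origin under its centre. Two dividers 32 mm high make three compartments side by side along y, each 82 (x) by 51 mm (y) inside; two hold bonbons, one is empty. The chute's lip, when downhill, reaches 5 to 20 mm over the near wall, 12 mm or more above it.
- empty_cell: The empty compartment of the gift box: sheet of white paper 78 x 47 x 1 mm on its floor (4 mm above the worktop). Origin at the centre of its underside, which is the compartment's centre; x and y as the box's. The aim is good when the chute's centre line, carried on past the lip, runs over this point or up to 15 mm on the lip's side of it.
- pocket_tray: Fixed black pocket tray 115 x 85 x 12 mm high with 3 x 2 round pockets 16 mm wide; origin under its centre. To the left or to the right of the stand.
- ball: Loose foil-wrapped chocolate ball, 24 mm in diameter, 14 g. Lies in a pocket of the pocket tray with its centre 21 mm above the worktop. Rolls by itself down the chute and leaves the lip straight on, in the chute's heading. Its axes turn as it rolls.
- ball_center (a point): Centre of the ball.
- bonbon_pan: Fixed small steel pan 130 x 100 x 17 mm with green bonbons, on the other side of the stand from the pocket tray; bystander.
- jar: Loose glass jar with a steel cap, 60 mm in diameter, 85 mm high; origin at its underside; bystander.
- spatula: Loose spatula with a wooden handle, 250 mm long lying on the worktop; bystander.
- cup: Loose white ceramic cup, 68 mm in diameter, 60 mm high; origin at its underside; bystander.
There are look-alikes about, which are no part of the job. What is meant by the empty_cell is not brown, pink or yellow, and is the smaller of those in its own colour.

How it is judged (in metres and radians):
On the way, in this order (a step that is already met when the one before it is completed fails the run):
1. the chute is lifted right off the pin (its socket more than 25 mm up the pin's axis) (z of chute in the frame of pivot above 0.025 m), for 0.1 s.
2. the chute is fully home on the pin again with its lip downhill, let go (x of chute in the frame of pivot between -0.004 and 0.004 m and y of chute in the frame of pivot between -0.004 and 0.004 m and z of chute in the frame of pivot between -0.003 and 0.003 m and angle between the z axis of chute and the z axis of pivot, either way round below 0.07 rad and x of lip in the frame of pivot above 0.12 m and contact force between the fingers and chute below 0.1 N), for 0.3 s.
3. the ball, let go, runs in the chute's channel past the pin while the chute is home (x of chute in the frame of pivot between -0.004 and 0.004 m and y of chute in the frame of pivot between -0.004 and 0.004 m and z of chute in the frame of pivot between -0.003 and 0.003 m and angle between the z axis of chute and the z axis of pivot, either way round below 0.07 rad and x of lip in the frame of pivot above 0.12 m and x of ball_center in the frame of chute between 0.03 and 0.15 m and y of ball_center in the frame of chute between -0.018 and 0.018 m and z of ball_center in the frame of chute between 0.03 and 0.05 m and contact force between the fingers and ball below 0.05 N), for 0.04 s.
At the end, for the whole second after the job is handed in: The chute sits fully home on its pin (socket within 4 mm of the pin's axis and 3 mm of the plate, square to the plate within 4 degrees) with the open lip downhill (more than 120 mm down the slope from the pin), and the ball lies at rest on the floor of the empty compartment; both let go and still (x of chute in the frame of pivot between -0.004 and 0.004 m and y of chute in the frame of pivot between -0.004 and 0.004 m and z of chute in the frame of pivot between -0.003 and 0.003 m and angle between the z axis of chute and the z axis of pivot, either way round below 0.07 rad and x of lip in the frame of pivot above 0.12 m and x of ball_center in the frame of empty_cell between -0.041 and 0.041 m and y of ball_center in the frame of empty_cell between -0.0255 and 0.0255 m and z of ball_center in the frame of empty_cell below 0.018 m and linear speed of ball below 0.05 m/s and linear speed of chute below 0.02 m/s); the robot touches nothing.
It fails at once if the jar is moved more than 30 mm or tipped over (distance of jar from where it was at the start of the episode above 0.03 m or angle between jar's own z axis and vertical above 0.5 rad).
It fails at once if the spatula is moved more than 30 mm or tipped over (distance of spatula from where it was at the start of the episode above 0.03 m or angle between spatula's own z axis and vertical above 0.5 rad).
It fails at once if the cup is moved more than 30 mm or tipped over (distance of cup from where it was at the start of the episode above 0.03 m or angle between cup's own z axis and vertical above 0.5 rad).
It also fails if it takes over 58 s, if anything falls off the work surface, if the arm or the gripper's body presses on something with over 40 N, if the wrist force passes 120 N, or if a joint passes its speed limit or range.

ROBOT

A 6-joint arm with a two-finger parallel gripper is mounted at the origin on the work surface. World frame = base frame: x ahead of the robot, y to its left, z up, the work surface at z = 0. Lengths are in m, angles in degrees, forces in N, time in s.
With the tool pointing down it reaches from about 0.35 to 0.875 m from the base axis. Payload 4.2 kg.
Tool frame: the origin (TCP) lies midway between the tips of the shut fingers; the grasp point (between the pads) lies 19 mm behind it; z points along the fingers, y is the direction in which the jaws open and shut (so a half turn about z gives the same grasp; the last joint's range is limited). The gripper opens to 87 mm and grips with 3 to 60 N. Pads are 19 mm wide; open, the fingers measure 117 mm over their backs; the gripper's body (75 mm by 190 mm) begins 51 mm behind the grasp point.
Start: joints at [88.728, 22.042, 0.453, 0, -68.411, -14.817], TCP at [0.173, 0.601, 0.223] pointing down, gripper open.
Joint ranges: [-179.83, 179.83], [-69.29, 118.12], [-61.27, 80.66], [-181.25, 117.63], [-171.15, -9.14], [-177.46, 177.46]. Speed limits (degrees/s): [159.86, 159.86, 180, 180, 180, 180].

INTERFACE

Orientations are given as a 3x3 rotation matrix whose columns are the frame's x, y, z axes.
In Python, from station import r gives the robot as it stands.
- The arm moves only by the tool play_rows, never from a script. Its argument "commands" is a list that holds one entry, the list of rows, each a list of 7 numbers: the shift along the world's x, y, z in m, then the turn, a rotation vector about the world's x, y, z in rad, then the closure, from 0 (fully open) to 1 (shut). A call has 1 to 5 rows; each row is the pose to reach, as a shift and turn from the pose commanded when the call began; what a row does not reach only later rows make up. A row lasts 1/10 s, in which the tool goes at most 50 mm and 8.59 degrees, less where a joint would pass 70% of its speed; a pose out of reach is approached as far as the arm can. A call with a gripper value outside its range is refused whole. The fingers move at their own pace and stop on an object; the grip force is fixed at half the most. Time passes only in rows, so rows that repeat a pose let the fingers close. It gives the time, the measured TCP pose, the force and the opening at its end, in the units of the state.
- r.sense(): the state, without advancing time (a new reading comes with each control period).
- r.capture(name): name is "scene" or "top" or "wrist"; returns a dict with "image" (400x640x3 uint8, red, green, blue), "range_z" (400x640 float32, m along the optical axis (not along the pixel's ray), 0 where there is no reading), "intrinsics" (3x3 intrinsics, pixels), "extrinsics" (4x4, takes a point from camera to world coordinates); the wrist camera has in their place "mount" (4x4, takes a point from camera to tool coordinates, whose origin is the TCP and whose axes are the flange's). Camera axes: x right, y up, looking along -z (the intrinsics and any distortion apply to the point x, -y, -z); pixel columns grow to the right and rows downward; lengths in m; the calibration is good to about 2 mm. A picture is of the moment at which its call begins: read the wrist's pose just before it.
- r.finish_job(): hands the job in, once; it reports no verdict.
The state is a dict: "time_s": time; "joints": joint angles; "joint_velocities": joint speeds; "effort": joint torques, N m; "tcp_pos": TCP position; "ee_rot": TCP orientation; "wrist_force": force on the tool from outside, world axes, zero at the start; "moment": the same for the moment, N m; "gripper_width": opening from 0.0 (shut) to 1.0 (fully open).
Only numpy, scipy, OpenCV 4.12 (cv2) and the standard library are available. Lean on these libraries where they do the work, as an engineer would, in place of code of your own. Each camera call takes 0.05 s, during which the arm holds its last target. There are 200 camera calls.

## Working session

There is one attempt and no reset: what is moved stays moved. The work goes in short steps, Python scripts to look and compute and a tool call to move; the robot and the scene stay as the last step left them, time stands still between calls to the robot, and variables do not carry over. Pictures are saved under pics/ and viewed, about 8 in all and at most 12, crops included, and the job is handed in when it is done.

Besides the shell and the picture viewer there is one more tool, called after ">>>" as name(argument=value, ...), one argument or row to a line, values as JSON. play_rows: Moves the arm, as the interface text tells. Its arguments: {"type":"object","properties":{"commands":{"type":"array","items":{"type":"array","items":{"type":"array","items":{"type":"number"}}}}},"required":["commands"]}

```bash
mkdir -p pics
cat > h.py <<'E'
import numpy as np, cv2
from station import r
def cap(n):
    s=r.sense(); c=r.capture(n)
    if 'extrinsics' in c: T=np.array(c['extrinsics'])
    else:
        T=np.eye(4);T[:3,:3]=s['ee_rot'];T[:3,3]=s['tcp_pos'];T=T@np.array(c['mount'])
    K=np.array(c['intrinsics']);Z=c['range_z']
    v,u=np.mgrid[0:Z.shape[0],0:Z.shape[1]]
    P=np.stack([(u-K[0,2])/K[0,0]*Z,-(v-K[1,2])/K[1,1]*Z,-Z],-1)
    W=P@T[:3,:3].T+T[:3,3]; W[Z==0]=np.nan
    return c['image'],W,K,T
def save(n,im): cv2.imwrite('pics/'+n,im[...,::-1])
E
python3 - <<'E'
from h import *
print({k:np.round(v,3) for k,v in r.sense().items()})
for n in ['top','scene']:
    im,W,K,T=cap(n);save(n+'0.png',im);np.savez(n+'0.npz',im=im,W=W)
    print(n,K,T[:3,3].round(3), r.capture(n).keys())
E
```

```text
{'time_s': np.float64(0.0), 'joints': array([ 8.8728e+01,  2.2092e+01,  3.8100e-01, -3.0000e-02, -6.8412e+01,
       -1.4817e+01]), 'joint_velocities': array([ 0.079,  0.016,  0.012, -0.01 , -0.066, -0.098]), 'effort': array([-1.0000e-03, -3.9067e+01,  1.8740e+01,  4.2200e+00,  1.1000e-02,
       -0.0000e+00]), 'tcp_pos': array([0.173, 0.6  , 0.221]), 'ee_rot': array([[ 0.961, -0.277, -0.001],
       [-0.277, -0.961, -0.002],
       [ 0.   ,  0.002, -1.   ]]), 'wrist_force': array([0.195, 0.113, 0.809]), 'moment': array([0.005, 0.001, 0.006]), 'gripper_width': np.float64(1.002)}
top [[501.97184008   0.         323.34176404]
 [  0.         501.97184008 197.36982893]
 [  0.           0.           1.        ]] [ 0.41  -0.007  1.565] dict_keys(['image', 'range_z', 'intrinsics', 'extrinsics'])
scene [[498.18691404   0.         326.9936048 ]
 [  0.         498.18691404 205.19109308]
 [  0.           0.           1.        ]] [ 1.189 -0.33   0.985] dict_keys(['image', 'range_z', 'intrinsics', 'extrinsics'])
```

View pics/top0.png

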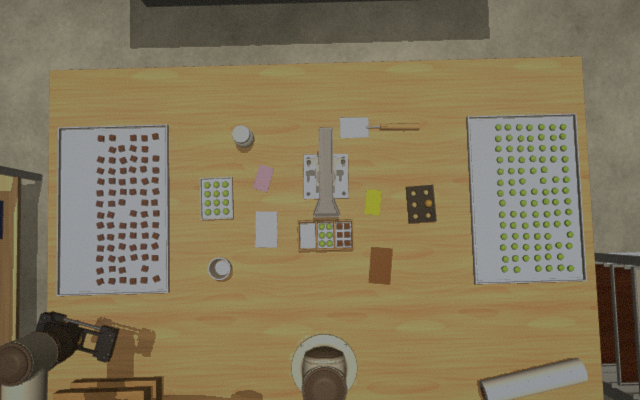

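View pics/scene0.png

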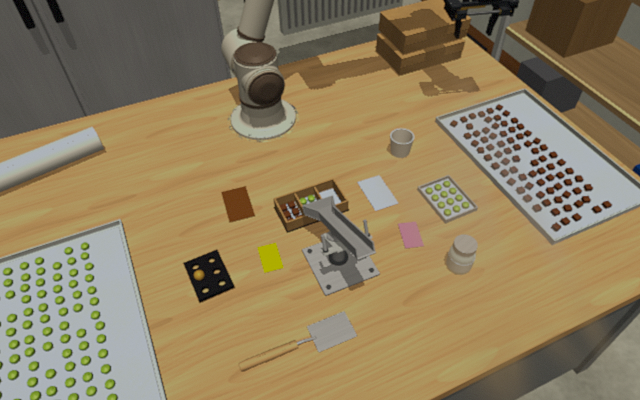

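Top view: the chute has its flared mouth downhill at (325,208) and its lip uphill at (325,130). The box is at (326,236), the ball at (429,203), the jar at (242,135), the cup at (220,268) and the spatula at (380,127). Candidates for empty_cell:
- white paper in the box's left cell (308,236)
- larger white sheet on the worktop (266,230)
- brown sheet (381,265), pink (263,178) and yellow (373,202)

I choose the white one in the box at (308,236), as it is the smaller of the two white ones.

Run:
```python
from h import *
d=np.load('top0.npz');W=d['W'];im=d['im']
def at(u,v,n=''): print(n,W[v-1:v+2,u-1:u+2].reshape(-1,3).mean(0).round(4))
for p in [(325,135,'lipend'),(325,170,'chmid'),(325,205,'mouth'),(308,236,'cell'),(429,203,'ball'),(242,135,'jar'),(220,268,'cup'),(450,320,'table'),(266,230,'sheet'),(353,222,'boxcorner'),(312,160,'plate')]: at(*p)
z=W[...,2]; m=(z>0.06)&(abs(W[...,0]-.5)<.25)&(abs(W[...,1])<.06)
m=m.astype(np.uint8)
n,l,s,c=cv2.connectedComponentsWithStats(m);print(s)
# base plate outline & box outline
R=np.isfinite(z)&(abs(W[...,1])<.13)&(W[...,0]>.2)&(W[...,0]<.7)
def rect(mask):
    n,l,s,c=cv2.connectedComponentsWithStats(mask.astype(np.uint8));i=1+np.argmax(s[1:,4])
    q=W[l==i][:,:2].astype(np.float32);return cv2.minAreaRect(q)
print('base',rect(R&(z>.005)&(z<.02)&(im.min(-1)>120)&(W[...,0]>.42)))
print('box',rect(R&(z>.015)&(z<.06)&(W[...,0]<.43)))
save('crop1.png',cv2.resize(im[110:280,230:450],None,fx=3.5,fy=3.5,interpolation=cv2.INTER_CUBIC))
```

```text
lipend [ 0.68   -0.0224  0.1709]
chmid [ 0.5866 -0.0201  0.1268]
mouth [ 0.4879 -0.0176  0.0831]
cell [0.3973 0.0372 0.0039]
ball [ 0.4882 -0.3368  0.0299]
jar [0.7039 0.2244 0.0819]
cup [nan nan nan]
table [ 0.128  -0.3924  0.0016]
sheet [4.194e-01 1.675e-01 1.000e-04]
boxcorner [ 0.4367 -0.1032  0.0123]
plate [0.6184 0.0169 0.1145]
[[     0      0    640    400 254345]
 [   306    127     34     91   1655]]
base ((0.568087637424469, -0.06877857446670532), (0.04368984326720238, 0.1068062037229538), 89.849853515625)
box ((0.3917274475097656, -0.016943037509918213), (0.1691277027130127, 0.07423003762960434), 89.8685302734375)
```

View pics/crop1.png

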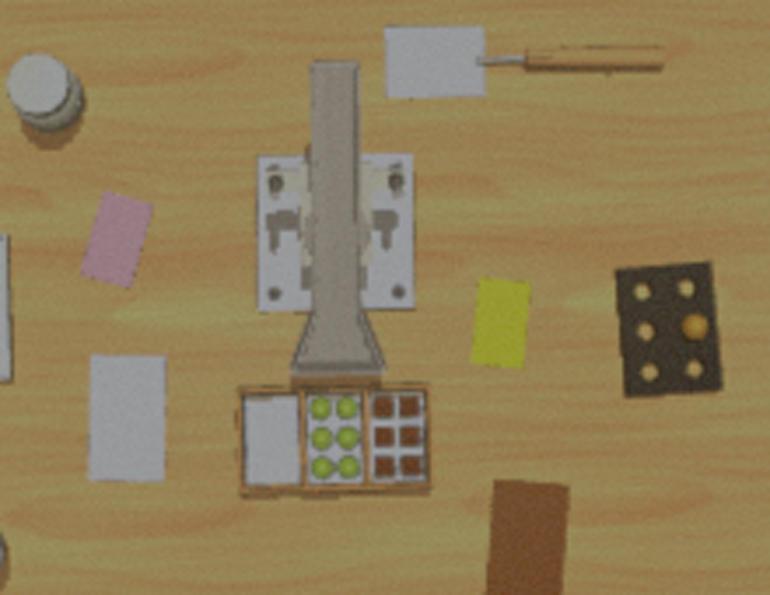

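The crop shows the left cell of the box with white paper and nothing on it; the bare white sheet at left is the larger one. The ball is in the tray's right column, middle row. I'm moving over the stand now, turning -164° on the way.

>>> play_rows(
  commands=[
    [[0.016,-0.031,0.009,0,0,-0.143,0],[0.033,-0.062,0.018,0,0,-0.286,0],[0.049,-0.093,0.027,0,0,-0.429,0],[0.066,-0.124,0.036,0,0,-0.572,0],[0.082,-0.155,0.045,0,0,-0.715,0]],
  ],
)

```text
time_s: 0.7
tcp_pos: [0.2556, 0.444, 0.2677]
ee_rot: [[0.539, -0.842, -0.0], [-0.842, -0.539, -0.0], [0.0, 0.0, -1.0]]
wrist_force: [-0.1, 0.6, 0.4]
gripper_width: 0.997
```

>>> play_rows(
  commands=[
    [[0.016,-0.031,0.009,0,0,-0.143,0],[0.033,-0.062,0.018,0,0,-0.286,0],[0.049,-0.093,0.027,0,0,-0.429,0],[0.066,-0.124,0.036,0,0,-0.572,0],[0.082,-0.155,0.045,0,0,-0.715,0]],
  ],
)

```text
time_s: 1.2
tcp_pos: [0.3375, 0.289, 0.3129]
ee_rot: [[-0.145, -0.989, -0.0], [-0.989, 0.145, 0.0], [-0.0, 0.0, -1.0]]
wrist_force: [1.2, -0.0, 1.1]
gripper_width: 1.0
```

>>> play_rows(
  commands=[
    [[0.016,-0.031,0.009,0,0,-0.143,0],[0.033,-0.062,0.018,0,0,-0.286,0],[0.049,-0.093,0.027,0,0,-0.429,0],[0.066,-0.124,0.036,0,0,-0.572,0],[0.082,-0.155,0.045,0,0,-0.715,0]],
  ],
)

```text
time_s: 1.7
tcp_pos: [0.4194, 0.1341, 0.358]
ee_rot: [[-0.758, -0.652, 0.0], [-0.652, 0.758, 0.0], [-0.0, 0.0, -1.0]]
wrist_force: [-0.3, -0.4, -0.4]
gripper_width: 1.005
```

>>> play_rows(
  commands=[
    [[0.016,-0.031,0.009,0,0,-0.143,0],[0.033,-0.062,0.018,0,0,-0.286,0],[0.049,-0.093,0.027,0,0,-0.429,0],[0.066,-0.124,0.036,0,0,-0.572,0],[0.082,-0.155,0.045,0,0,-0.715,0]],
  ],
)

```text
time_s: 2.2
tcp_pos: [0.5015, -0.0209, 0.4028]
ee_rot: [[-1.0, 0.005, -0.0], [0.005, 1.0, 0.0], [0.0, 0.0, -1.0]]
wrist_force: [0.9, 0.1, 0.2]
gripper_width: 0.999
```

Run:
```python
from h import *
s=r.sense();print({k:np.round(s[k],3) for k in ['time_s','joints','tcp_pos','ee_rot']})
im,W,K,T=cap('wrist');save('w1.png',im);np.savez('w1.npz',im=im,W=W,K=K,T=T);print(K,T.round(3))
```

```text
{'time_s': np.float64(2.2), 'joints': array([ 1.61680e+01,  5.51400e+00,  3.66800e+00, -1.20000e-02,
       -8.81600e+01, -1.06465e+02]), 'tcp_pos': array([ 0.501, -0.021,  0.403]), 'ee_rot': array([[-1.   ,  0.005, -0.   ],
       [ 0.005,  1.   ,  0.   ],
       [ 0.   ,  0.   , -1.   ]])}
[[293.42965224   0.         320.62277452]
 [  0.         293.42965224 204.46379323]
 [  0.           0.           1.        ]] [[ 0.005 -0.952 -0.305  0.418]
 [ 1.     0.005  0.002 -0.02 ]
 [-0.    -0.305  0.952  0.564]
 [ 0.     0.     0.     1.   ]]
```

View pics/w1.png

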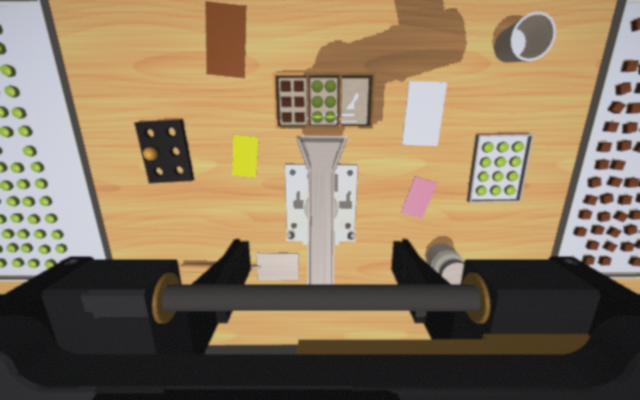

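The wrist view shows the chute along (322,140–285), the box at (323,100) with its right cell empty, and the ball at (150,154). Next I fit the chute, box, stand and ball.

Run:
```python
from h import *
a=np.deg2rad(25);n=np.array([-np.sin(a),0,np.cos(a)]);d=np.array([-np.cos(a),0,-np.sin(a)])
for nm in ['w1','top0']:
    D=np.load(nm+'.npz');W=D['W'];im=D['im'].astype(int);x,y,z=W[...,0],W[...,1],W[...,2]
    print(nm)
    # floor points of chute
    m=(abs(y+.02)<.012)&(z>.05)&(z<.19)&(x>.46)&(x<.72)
    P=W[m];s=-(P@d);h=P@n
    hist=np.median(h);f=abs(h-hist)<.004
    p=np.polyfit(P[f][:,0],P[f][:,2],1);print('slope',np.rad2deg(np.arctan(p[0])),'h',hist,'n',f.sum(),'s',np.percentile(s[f],[0.5,99.5]))
    # all chute pts
    m=(abs(y+.02)<.06)&(z>.04)&(z<.24)&(x>.42)&(x<.72)
    P=W[m];s=-(P@d);h=P@n
    c=(h>hist-.004)&(h<hist+.03);P=P[c];s=s[c]
    print('s range',np.percentile(s,[0,.5,99.5,100]))
    for lo,hi in [(.51,.54),(.55,.58),(.58,.61),(.61,.64),(.64,.67),(.67,.70)]:
        q=P[(s>lo)&(s<hi)&(abs(P[:,1]+.02)<.035)]
        if len(q): print(lo,len(q),'y',np.percentile(q[:,1],[2,98]).round(4),'mid',np.percentile(q[:,1],[2,98]).mean().round(4))
    # box, paper
    mb=(z>.015)&(z<.055)&(abs(y+.02)<.11)&(x>.33)&(x<.45)
    nn,l,st,cc=cv2.connectedComponentsWithStats(mb.astype(np.uint8));i=1+np.argmax(st[1:,4])
    print('box',cv2.minAreaRect(W[l==i][:,:2].astype(np.float32)))
    # rim
    mr=(z>.031)&(z<.045)&(abs(y+.02)<.11)&(x>.33)&(x<.45)
    q=W[mr];print('rim',np.percentile(q,[1,50,99],axis=0).round(4).tolist())
    mp=(z<.012)&(z>-.01)&(y>.005)&(y<.07)&(x>.35)&(x<.44)
    sat=im.max(-1)-im.min(-1);mp&=(sat<45)
    print('paper',mp.sum(),cv2.minAreaRect(W[mp][:,:2].astype(np.float32)) if mp.sum() else '')
    # ball
    hsv=cv2.cvtColor(D['im'],cv2.COLOR_RGB2HSV)
    mball=(z>.018)&(abs(y+.337)<.025)&(abs(x-.488)<.025)
    q=W[mball];print('ball',len(q),q.mean(0).round(4),q[:,2].max().round(4),q[q[:,2]>q[:,2].max()-.004].mean(0).round(4))
    # base plate
    ms=(z>.004)&(z<.016)&(abs(y+.02)<.08)&(x>.48)&(x<.68)&(sat<40)
    nn,l,st,cc=cv2.connectedComponentsWithStats(ms.astype(np.uint8));k=np.isin(l,[i for i in range(1,nn) if st[i,4]>40])
    q=W[k];print('base',np.percentile(q,[.5,99.5],axis=0).round(4).tolist(),cv2.minAreaRect(q[:,:2].astype(np.float32)))
```

```text
w1
slope 24.949897487632796 h -0.13282023509803065 n 2173 s [0.45348072 0.68019747]
s range [0.45057117 0.45126492 0.67954979 0.68049086]
0.51 475 y [-0.0404 -0.0018] mid -0.0211
0.55 492 y [-0.0404 -0.0022] mid -0.0213
0.58 497 y [-0.0404 -0.0025] mid -0.0214
0.61 504 y [-0.0404 -0.0028] mid -0.0216
0.64 536 y [-0.0418 -0.0031] mid -0.0225
0.67 184 y [-0.0418 -0.0033] mid -0.0225
box ((0.40162619948387146, -0.015735894441604614), (0.17015708982944489, 0.0897958055138588), 89.68856811523438)
rim [[0.357, -0.1002, 0.0312], [0.3945, -0.0155, 0.0367], [0.4468, 0.0689, 0.0394]]
paper 1459 ((0.40045997500419617, 0.03535160422325134), (0.060825757682323456, 0.0784509927034378), 89.85806274414062)
ball 150 [ 0.4898 -0.3316  0.0273] 0.0336 [ 0.4905 -0.3341  0.031 ]
base [[0.5148, -0.0902, 0.0044], [0.6507, 0.0479, 0.0124]] ((0.5827932357788086, -0.02131081372499466), (0.1394079178571701, 0.13624915480613708), 89.09452819824219)
top0
slope 25.073929564186198 h -0.1320532170706823 n 585 s [0.45032982 0.70872612]
s range [0.44753604 0.4489686  0.70913685 0.71094005]
0.51 112 y [-0.0412 -0.0038] mid -0.0225
0.55 135 y [-0.0393 -0.0019] mid -0.0206
0.58 128 y [-0.0399 -0.0028] mid -0.0214
0.61 130 y [-0.0404 -0.0035] mid -0.022
0.64 135 y [-0.0409 -0.0043] mid -0.0226
0.67 131 y [-0.0414 -0.0052] mid -0.0233
box ((0.3995998501777649, -0.016961097717285156), (0.1691277027130127, 0.08997485041618347), 89.8685302734375)
rim [[0.3547, -0.1012, 0.0311], [0.3938, -0.0294, 0.0364], [0.4443, 0.0675, 0.0432]]
paper 458 ((0.40029504895210266, 0.03563272953033447), (0.05913589522242546, 0.0805709958076477), 88.52652740478516)
ball 53 [ 0.4885 -0.3352  0.0267] 0.0354 [ 0.4888 -0.3346  0.0332]
base [[0.5124, -0.0909, 0.0041], [0.6528, 0.0471, 0.0154]] ((0.5825771689414978, -0.022046126425266266), (0.14034636318683624, 0.1391446888446808), 88.58094787597656)
```

Run:
```python
from h import *
a=np.deg2rad(25);n=np.array([-np.sin(a),0,np.cos(a)])
for nm in ['w1','top0']:
    D=np.load(nm+'.npz');W=D['W'];x,y,z=W[...,0],W[...,1],W[...,2]
    h=W@n
    print(nm)
    for s in (1,-1):
        m=(abs(y+.021-s*.05)<.012)&(z>.135)&(z<.165)&(x>.56)&(x<.64); q=W[m]
        if len(q): t=q[q[:,2]>q[:,2].max()-.006];print('stop',s,len(q),t.mean(0).round(4),q.mean(0).round(4),q[:,2].max())
    # plate points: h near pivot plane
    hp=-.1325-.025
    m=(abs(h-hp)<.004)&(abs(y+.02)<.07)&(abs(y+.02)>.024)&(z>.05)&(x>.5)&(x<.68); q=W[m];s=q[:,0]*np.cos(a)+q[:,2]*np.sin(a)
    print('plate',len(q),'s',np.percentile(s,[1,99]),'y',np.percentile(q[:,1],[1,99]),'h',np.median(q@n))
    A=np.c_[q[:,:2],np.ones(len(q))];c=np.linalg.lstsq(A,q[:,2],rcond=None)[0];print('fit',c,'slope',np.rad2deg(np.arctan(np.hypot(*c[:2]))),'heading',np.rad2deg(np.arctan2(c[1],c[0])))
    m=(z>.004)&(z<.016)&(abs(y+.02)<.08)&(x>.48)&(x<.68)
    q=W[m]
    for yy in (-.075,-.06,.02,.035):
        k=q[abs(q[:,1]-yy)<.008];print('base x',yy,np.percentile(k[:,0],[.5,99.5]).round(4))
```

```text
w1
stop 1 26 [0.6    0.0283 0.1491] [0.6004 0.0278 0.1478] 0.1509700403453224
stop -1 27 [ 0.5991 -0.0714  0.149 ] [ 0.6    -0.071   0.1475] 0.1517351689220049
plate 668 s [0.53277679 0.62030839] y [-0.07808587  0.03575254] h -0.15780524736783047
fit [ 0.4618354  -0.00324508 -0.1713565 ] slope 24.789703193433592 heading -0.40258163090254906
base x -0.075 [0.5147 0.6484]
base x -0.06 [0.5147 0.6484]
base x 0.02 [0.5164 0.6513]
base x 0.035 [0.5168 0.6511]
top0
stop 1 11 [0.5994 0.0275 0.1495] [0.6008 0.0278 0.1464] 0.15223710657597667
stop -1 11 [ 0.5969 -0.0717  0.1514] [ 0.5988 -0.0718  0.1472] 0.15397679040957324
plate 162 s [0.53027638 0.61918175] y [-0.07920127  0.03457624] h -0.15754624517907995
fit [ 0.48214154 -0.00428022 -0.18328124] slope 25.741530397006823 heading -0.5086305170564429
base x -0.075 [0.5056 0.6696]
base x -0.06 [0.4994 0.6577]
base x 0.02 [0.5146 0.6668]
base x 0.035 [0.4836 0.6698]
```

Pivot from stops, plate and chute ends: about (0.575, -0.021, 0.095), heading about -0.6° (the stop and plate heights match). Cell centre: about (0.4005, 0.0395).

>>> play_rows(
  commands=[
    [[0.007,0,-0.044,-0.001,-0.087,0,0],[0.014,0,-0.088,-0.002,-0.174,0,0],[0.02,0,-0.132,-0.003,-0.262,0,0],[0.027,0,-0.176,-0.004,-0.349,0,0],[0.034,0,-0.222,-0.004,-0.436,0,0]],
  ],
)

```text
time_s: 2.75
tcp_pos: [0.5351, -0.0233, 0.1957]
ee_rot: [[-0.915, 0.008, 0.404], [0.002, 1.0, -0.015], [-0.404, -0.013, -0.915]]
wrist_force: [1.0, -1.6, 0.5]
gripper_width: 1.0
```

Run:
```python
from h import *
s=r.sense();print({k:np.round(s[k],4) for k in ['time_s','joints','tcp_pos','ee_rot']})
im,W,K,T=cap('wrist');save('w2.png',im);np.savez('w2.npz',im=im,W=W,K=K,T=T)
```

```text
{'time_s': np.float64(2.75), 'joints': array([  18.8813,    3.8677,  -38.9703,   19.2534,  -26.0458, -124.9586]), 'tcp_pos': array([ 0.5351, -0.0233,  0.1957]), 'ee_rot': array([[-0.9149,  0.008 ,  0.4035],
       [ 0.0022,  0.9999, -0.015 ],
       [-0.4036, -0.0129, -0.9148]])}
```

View pics/w2.png

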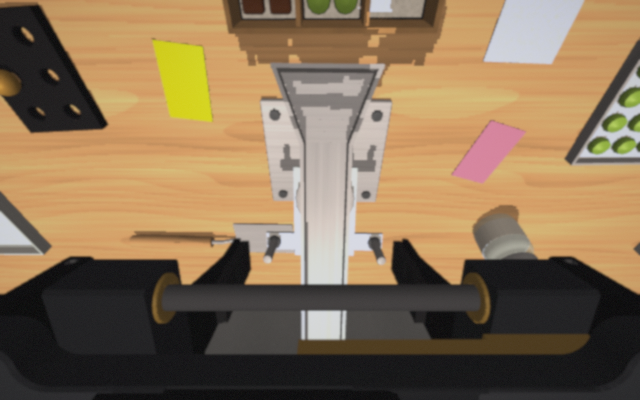

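The chute lies between the fingers at (325,60–340), clear of the stops at (270,248) and (378,250). Descending halfway.

>>> play_rows(
  commands=[
    [[0.008,0,-0.018,0,0,0,0],[0.017,0,-0.036,0,0,0,0],[0.017,0,-0.036,0,0,0,0],[0.017,0,-0.036,0,0,0,0]],
  ],
)

```text
time_s: 3.2
tcp_pos: [0.5533, -0.0241, 0.1616]
ee_rot: [[-0.916, 0.01, 0.401], [0.003, 1.0, -0.018], [-0.401, -0.015, -0.916]]
wrist_force: [0.4, 0.3, 0.1]
gripper_width: 1.0
```

```bash
cat > st.py <<'E'
from h import *
s=r.sense();print({k:np.round(s[k],4).tolist() for k in ['time_s','joints','tcp_pos','ee_rot','wrist_force','gripper_width']})
R=np.array(s['ee_rot']);p=np.array(s['tcp_pos'])
a=np.deg2rad(25);ps=np.deg2rad(-.6)
up=np.array([np.cos(ps),np.sin(ps),0]);n=-np.sin(a)*up+np.array([0,0,np.cos(a)]);dx=-np.cos(a)*up-np.array([0,0,np.sin(a)]);dy=np.cross(n,dx)
B=np.c_[dx,dy,n];P=np.array([.575,-.0214,.095])
print('tcp in pivot mm',(B.T@(p-P)*1000).round(1));RR=B.T@R;print('R in pivot',RR.round(3).tolist())
print('B',B.round(4).tolist())
E
python3 st.py
```

```text
{'time_s': 3.2, 'joints': [17.3954, 8.244, -40.9287, 23.5801, -19.9933, -128.5031], 'tcp_pos': [0.5533, -0.0241, 0.1616], 'ee_rot': [[-0.9161, 0.0095, 0.4009], [0.0026, 0.9998, -0.0177], [-0.401, -0.0152, -0.916]], 'wrist_force': [0.4104, 0.2535, 0.0739], 'gripper_width': 0.9999}
tcp in pivot mm [-8.5  2.9 69.5]
R in pivot [[1.0, 0.007, 0.024], [0.007, -1.0, 0.014], [0.024, -0.013, -1.0]]
B [[-0.9063, -0.0105, -0.4226], [0.0095, -0.9999, 0.0044], [-0.4226, 0.0, 0.9063]]
```

>>> play_rows(
  commands=[
    [[-0.004,0.003,-0.012,0.006,-0.012,0.003,0],[-0.002,0.003,-0.016,0.0124,-0.024,0.006,0],[0.006,0.003,-0.034,0.0124,-0.024,0.006,0],[0.0154,0.0027,-0.053,0.0124,-0.024,0.006,0],[0.0154,0.0027,-0.053,0.0124,-0.024,0.006,0]],
  ],
)

```text
time_s: 3.7
tcp_pos: [0.5723, -0.023, 0.1182]
ee_rot: [[-0.912, 0.002, 0.409], [0.003, 1.0, 0.002], [-0.409, 0.003, -0.912]]
wrist_force: [0.7, -1.0, 0.2]
gripper_width: 1.0
```

```bash
python3 st.py|head -3
```

```text
{'time_s': 3.7, 'joints': [13.741, 13.3012, -45.5973, 36.0832, -9.2892, -138.4693], 'tcp_pos': [0.5723, -0.023, 0.1182], 'ee_rot': [[-0.9124, 0.0018, 0.4093], [0.003, 1.0, 0.0022], [-0.4093, 0.0032, -0.9124]], 'wrist_force': [0.6516, -0.9724, 0.1803], 'gripper_width': 1.0004}
tcp in pivot mm [-7.3  1.6 22.1]
R in pivot [[1.0, 0.006, 0.015], [0.007, -1.0, -0.006], [0.015, 0.007, -1.0]]
```

The wrist sits at the J5 limit (-9.3°) here. I'll identify the kinematics from the recorded poses so I can plan grips that stay feasible.

```bash
cat > kin.py <<'E'
import numpy as np
from scipy.spatial.transform import Rotation as Ro
from scipy.optimize import least_squares
def fk(q,p,s4=-1):
    q=np.deg2rad(q);a1,z0,L2,e,L3,Lt,d=p[:7]
    ph=q[2]-q[1]
    R1=Ro.from_euler('z',q[0]);R3=R1*Ro.from_euler('y',-ph)
    R6=R3*Ro.from_euler('x',s4*q[3])*Ro.from_euler('y',-q[4])*Ro.from_euler('x',-q[5])
    w=R1.apply([a1+L2*np.sin(q[1]),d,z0+L2*np.cos(q[1])])+R3.apply([L3,0,e])
    R=R6.as_matrix(); C=np.array([[0,0,1],[0,1,0],[-1,0,0]],float)@Ro.from_euler('z',90,degrees=True).as_matrix() if 0 else None
    return w+Lt*R[:,0],R
# samples: q,pos,rot
S=[([88.728,22.092,.381,-.03,-68.412,-14.817],[.173,.600,.221],[[.961,-.277,-.001],[-.277,-.961,-.002],[0,.002,-1]]),
([16.168,5.514,3.668,-.012,-88.16,-106.465],[.5015,-.0209,.4028],[[-1,.005,0],[.005,1,0],[0,0,-1]]),
([18.8813,3.8677,-38.9703,19.2534,-26.0458,-124.9586],[.5351,-.0233,.1957],[[-.9149,.008,.4035],[.0022,.9999,-.015],[-.4036,-.0129,-.9148]]),
([17.3954,8.244,-40.9287,23.5801,-19.9933,-128.5031],[.5533,-.0241,.1616],[[-.9161,.0095,.4009],[.0026,.9998,-.0177],[-.401,-.0152,-.916]]),
([13.741,13.3012,-45.5973,36.0832,-9.2892,-138.4693],[.5723,-.023,.1182],[[-.9124,.0018,.4093],[.003,1,.0022],[-.4093,.0032,-.9124]])]
if __name__=='__main__':
  for s4 in (1,-1):
    # tool frame const from sample0
    R=fk(S[0][0],np.ones(7),s4)[1];C=R.T@np.array(S[0][2])
    print(s4,C.round(2).tolist(),[np.abs(fk(q,np.ones(7),s4)[1]@C-np.array(Rm)).max().round(3) for q,_,Rm in S])
    f=lambda p:np.concatenate([np.concatenate([(fk(q,p,s4)[0]-x)*1000 for q,x,_ in S]),(p-[0,.35,.4,0,.4,.25,-.1])*.3])
    o=least_squares(f,[0,.35,.4,0,.4,.25,-.1]);print(o.x.round(4),np.abs(o.fun[:15]).max())
E
python3 kin.py
```

```text
1 [[0.0, -0.0, 1.0], [-1.0, 0.0, 0.0], [-0.0, -1.0, -0.0]] [np.float64(0.0), np.float64(0.001), np.float64(0.543), np.float64(0.675), np.float64(0.928)]
[ 0.1979 -0.1463  0.4069  0.1439  0.2293  0.0188 -0.1737] 39.76158625003831
-1 [[0.0, 0.0, 1.0], [-1.0, -0.0, 0.0], [0.0, -1.0, 0.0]] [np.float64(0.0), np.float64(0.0), np.float64(0.0), np.float64(0.0), np.float64(0.0)]
[ 0.089   0.1058  0.5531  0.0409  0.3255  0.2972 -0.1499] 22.3264735009331
```

```bash
cat > k2.py <<'E'
from kin import *
def fk2(q,p):
    qd=q;q=np.deg2rad(q);a1,z0,L2,e,L3,Lt,d,g4,h4,g5=p
    ph=q[2]-q[1]
    R1=Ro.from_euler('z',q[0]);R3=R1*Ro.from_euler('y',-ph);R4=R3*Ro.from_euler('x',-q[3]);R5=R4*Ro.from_euler('y',-q[4])
    R=(R5*Ro.from_euler('x',-q[5])).as_matrix()
    w=R1.apply([a1+L2*np.sin(q[1]),d,z0+L2*np.cos(q[1])])+R3.apply([L3,0,e])+R4.apply([0,g4,0])+R5.apply([Lt,g5,h4])
    return w,R@np.array([[0,0,1],[-1,0,0],[0,-1,0]],float)
p0=np.array([0,.3,.35,0,.35,.25,0,-.16,0,0])
f=lambda p:np.concatenate([np.concatenate([(fk2(q,p)[0]-x)*1000 for q,x,_ in S]),(p-p0)*1.])
if __name__=='__main__':
    best=None
    for t in range(30):
        o=least_squares(f,p0+np.random.default_rng(t).normal(0,.05,10))
        if best is None or o.cost<best.cost:best=o
    print(best.x.round(4),np.abs(best.fun[:15]).max());np.save('p.npy',best.x)
E
python3 k2.py
```

```text
[-1.000e-03  1.617e-01  5.662e-01 -8.000e-04  4.226e-01  3.081e-01
  6.000e-04 -1.602e-01  2.000e-04 -2.000e-04] 0.13302065963418166
```

```bash
cat > ik.py <<'E'
from k2 import *
p=np.load('p.npy')
lo=np.array([-179.83,-69.29,-61.27,-181.25,-171.15,-177.46]);hi=np.array([179.83,118.12,80.66,117.63,-9.14,177.46])
def ik(pos,R,q0):
    def g(q):
        x,Q=fk2(q,p);return np.concatenate([(x-pos)*1000,Ro.from_matrix(Q.T@R).as_rotvec()*500])
    o=least_squares(g,np.clip(q0,lo+.1,hi-.1),bounds=(lo,hi));return o.x,np.abs(o.fun).max()
a=np.deg2rad(25);ps=np.deg2rad(-.6)
up=np.array([np.cos(ps),np.sin(ps),0]);n=-np.sin(a)*up+np.array([0,0,np.cos(a)]);dx=-np.cos(a)*up-np.array([0,0,np.sin(a)]);dy=np.cross(n,dx)
B=np.c_[dx,dy,n];P=np.array([.575,-.0214,.095])
# tool in chute frame: grasp point (c,0,zg), pitch dl about chute y; tool x = -chute x (lip uphill, tool x downhill), flip=1 -> tool x=+chute x
def tool(phi,c,zg,dl,flip=0,h=0):
    """phi chute swing (deg about pin axis; 180=lip uphill,0 downhill)"""
    Rc=B@Ro.from_euler('z',phi,degrees=True).as_matrix()
    Rt=Rc@Ro.from_euler('y',dl,degrees=True).as_matrix()@np.diag([-1.,1,-1])
    if flip: Rt=Rt@np.diag([-1.,-1,1])
    g=P+Rc@np.array([c,0,zg])+h*n
    return g+.019*Rt[:,2],Rt
E
cat > s1.py <<'E'
from ik import *
seeds=[[14,13,-46,36,-12,-138],[14,13,-46,-140,-20,40],[-20,13,-46,-150,-20,0],[14,13,-46,36,-12,40],[14,13,-46,100,-20,40],[14,13,-46,-36,-20,100],[-20,13,-46,-150,-20,170]]
for nm,phi,hs in [('start',180,(0,.06)),('end',-17.3,(0,.06))]:
  for flip in (0,1):
    for dl in (-25,-15,-8,0,8,15,25):
      res=[]
      for sd in seeds:
        q,e=ik(*tool(phi,0,.036,dl,flip),np.array(sd,float))
        if e<1 and not any(np.allclose(q,x,atol=1) for x in res): res.append(q)
      for q in res: print(nm,flip,dl,q.round(0).tolist())
E
python3 s1.py
```

```text
start 0 8 [17.0, 16.0, -34.0, 12.0, -24.0, -118.0]
start 0 15 [16.0, 18.0, -27.0, 5.0, -36.0, -110.0]
start 0 25 [14.0, 22.0, -18.0, -0.0, -50.0, -105.0]
start 1 8 [17.0, 16.0, -34.0, 12.0, -24.0, 62.0]
start 1 15 [16.0, 18.0, -27.0, 5.0, -36.0, 70.0]
start 1 25 [14.0, 22.0, -18.0, -0.0, -50.0, 75.0]
end 0 -25 [11.0, 22.0, -15.0, -9.0, -51.0, 69.0]
end 0 -15 [13.0, 18.0, -24.0, -3.0, -37.0, 62.0]
end 0 -8 [16.0, 16.0, -32.0, 6.0, -25.0, 52.0]
end 0 25 [-21.0, 15.0, -41.0, -150.0, -16.0, -122.0]
end 1 -25 [11.0, 22.0, -15.0, -9.0, -51.0, -111.0]
end 1 -15 [13.0, 18.0, -24.0, -3.0, -37.0, -118.0]
end 1 -8 [16.0, 16.0, -32.0, 6.0, -25.0, -128.0]
end 1 25 [-21.0, 15.0, -41.0, -150.0, -16.0, 58.0]
```

```bash
cat > s2.py <<'E'
from ik import *
for nm,phi,sg,sd in [('start',180,1,[17,16,-34,12,-24,-118]),('end',-17.3,-1,[16,16,-32,6,-25,52])]:
  for c in (-.02,0,.02):
    for zg in (.036,.041):
      out=[]
      q=np.array(sd,float)
      for dl in np.arange(8,-6,-1.):
        q2,e=ik(*tool(phi,c,zg,sg*dl),q)
        if e>.5: break
        q=q2
      print(nm,c,zg,'min dl',sg*(dl+1),q.round(1).tolist())
E
python3 s2.py
```

```text
start -0.02 0.036 min dl 4.0 [16.0, 13.6, -45.4, 28.8, -12.3, -133.8]
start -0.02 0.041 min dl 3.0 [15.0, 12.7, -47.7, 34.8, -10.2, -138.9]
start 0 0.036 min dl 2.0 [14.2, 13.8, -45.8, 35.8, -9.9, -139.1]
start 0 0.041 min dl 2.0 [15.0, 13.3, -45.0, 32.7, -11.2, -136.6]
start 0.02 0.036 min dl 1.0 [14.3, 14.5, -43.1, 33.5, -10.9, -136.7]
start 0.02 0.041 min dl 1.0 [14.8, 14.0, -42.4, 31.1, -12.1, -134.7]
end -0.02 0.036 min dl -1.0 [14.0, 14.5, -42.3, 30.2, -11.2, 29.6]
end -0.02 0.041 min dl -1.0 [14.4, 14.0, -41.7, 28.1, -12.3, 31.3]
end 0 0.036 min dl -2.0 [14.7, 13.9, -44.8, 31.6, -10.3, 27.4]
end 0 0.041 min dl -2.0 [15.3, 13.4, -44.1, 29.1, -11.5, 29.4]
end 0.02 0.036 min dl -3.0 [15.4, 13.3, -47.3, 33.5, -9.3, 24.7]
end 0.02 0.041 min dl -3.0 [16.1, 12.8, -46.5, 30.4, -10.7, 27.2]
```

```bash
cat > go.py <<'E'
import sys
from ik import *
from station import r
def go(pos,R,show=True):
    s=r.sense();x=np.array(s['tcp_pos']);Q=np.array(s['ee_rot'])
    q,e=ik(pos,R,np.array(s['joints']))
    rv=Ro.from_matrix(R@Q.T).as_rotvec()
    print('t',round(float(s['time_s']),2),'d',(pos-x).round(4).tolist(),'rv',rv.round(4).tolist(),'ik',q.round(1).tolist(),round(e,2),'F',np.round(s['wrist_force'],1).tolist(),'w',round(float(s['gripper_width']),3),'piv',((B.T@(x-P))*1000).round(1).tolist())
if __name__=='__main__':
    v=[float(t) for t in sys.argv[1:6]]  # phi c zg dl h
    go(*tool(v[0],v[1],v[2],v[3],0,v[4]))
E
python3 go.py 180 0 .038 2.2 0.03; python3 go.py 180 0 .038 2.2 0
```

```text
t 3.7 d [-0.0187, 0.0018, 0.0209] rv [-0.0031, 0.0237, -0.0086] ik [17.1, 10.3, -41.9, 23.3, -17.3, -128.8] 0.0 F [0.7, -1.0, 0.2] w 1.0 piv [-7.3, 1.6, 22.1]
t 3.7 d [-0.006, 0.0017, -0.0063] rv [-0.0031, 0.0237, -0.0086] ik [14.9, 13.7, -44.8, 32.5, -11.1, -136.4] 0.0 F [0.7, -1.0, 0.2] w 1.0 piv [-7.3, 1.6, 22.1]
```

>>> play_rows(
  commands=[
    [[-0.006,0.0017,0,-0.003,0.0237,-0.0086,0],[-0.006,0.0017,-0.0063,-0.003,0.0237,-0.0086,0],[-0.006,0.0017,-0.0063,-0.003,0.0237,-0.0086,0]],
  ],
)

```text
time_s: 4.0
tcp_pos: [0.5648, -0.0209, 0.1123]
ee_rot: [[-0.922, 0.009, 0.388], [0.008, 1.0, -0.003], [-0.388, -0.0, -0.922]]
wrist_force: [-0.9, -0.7, 0.9]
gripper_width: 1.003
```

```bash
python3 go.py 180 0 .038 2.2 0
```

```text
t 4.0 d [0.0016, -0.0004, -0.0004] rv [0.0001, 0.0001, -0.0016] ik [14.9, 13.7, -44.8, 32.5, -11.1, -136.4] 0.0 F [-0.9, -0.7, 0.9] w 1.003 piv [2.0, -0.4, 20.0]
```

In place; closing the jaws.

>>> play_rows(
  commands=[
    [[0.001,0,0,0,0,0,1],[0.001,0,0,0,0,0,1],[0.001,0,0,0,0,0,1],[0.001,0,0,0,0,0,1],[0.001,0,0,0,0,0,1]],
  ],
)

```text
time_s: 4.5
tcp_pos: [0.5656, -0.0212, 0.1111]
ee_rot: [[-0.922, 0.009, 0.386], [0.009, 1.0, -0.004], [-0.386, 0.0, -0.922]]
wrist_force: [0.3, 0.2, -0.4]
gripper_width: 0.63
```

```bash
python3 go.py 180 0 .038 2.2 0.07
```

```text
t 4.5 d [-0.0289, 0.0002, 0.0643] rv [-0.0002, -0.0015, -0.001] ik [18.6, 5.9, -39.4, 18.1, -24.2, -124.4] 0.0 F [0.3, 0.2, -0.4] w 0.63 piv [1.7, -0.1, 18.6]
```

>>> play_rows(
  commands=[
    [[0,0,0,0,0,0,1],[0,0,0,0,0,0,1],[0,0,0,0,0,0,1],[0,0,0,0,0,0,1],[0,0,0,0,0,0,1]],
  ],
)

```text
time_s: 5.0
tcp_pos: [0.5656, -0.0212, 0.111]
ee_rot: [[-0.922, 0.009, 0.386], [0.009, 1.0, -0.003], [-0.386, 0.0, -0.923]]
wrist_force: [0.5, 0.4, -0.6]
gripper_width: 0.454
```

>>> play_rows(
  commands=[
    [[0,0,0,0,0,0,1],[-0.0042,0,0.0091,0,0,0,1],[-0.0085,0,0.0181,0,0,0,1],[-0.0169,0,0.0363,0,0,0,1],[-0.0254,0,0.0544,0,0,0,1]],
  ],
)

```text
time_s: 5.5
tcp_pos: [0.5382, -0.0217, 0.1639]
ee_rot: [[-0.924, 0.011, 0.381], [0.009, 1.0, -0.005], [-0.381, -0.001, -0.924]]
wrist_force: [0.2, 0.3, -4.0]
gripper_width: 0.46
```

>>> play_rows(
  commands=[
    [[-0.0085,0,0.0181,0,0,0,1],[-0.0085,0,0.0181,0,0,0,1]],
  ],
)

```text
time_s: 5.7
tcp_pos: [0.5315, -0.021, 0.185]
ee_rot: [[-0.921, 0.01, 0.388], [0.009, 1.0, -0.002], [-0.388, 0.001, -0.922]]
wrist_force: [0.5, -0.3, -4.5]
gripper_width: 0.46
```

```bash
python3 go.py 180 0 .038 2.2 0.08
python3 - <<'E'
from h import *
im,W,K,T=cap('scene');np.savez('s2.npz',im=im,W=W)
im2,W,K,T=cap('wrist');np.savez('w3.npz',im=im2,W=W)
save('s2.png',np.hstack([cv2.resize(im[130:330,180:480],(400,267)),cv2.resize(im2,(427,267))[:, :400]]))
E
```

```text
t 5.7 d [0.001, 0.0, -0.0006] rv [-0.0014, 0.0008, -0.0009] ik [18.9, 4.8, -38.8, 17.3, -25.8, -123.7] 0.0 F [0.5, -0.3, -4.5] w 0.46 piv [1.4, 0.0, 99.9]
```

View pics/s2.png

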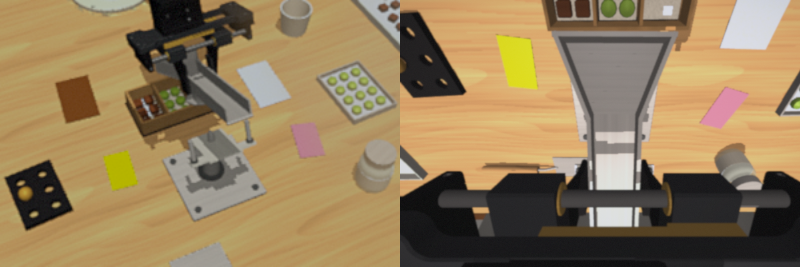

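The chute is clear of its pin (weight about 4.5 N). I'll check its pitch in the grip and the pin position from the depth data.

Run:
```python
from h import *
from ik import B,P,n
W=np.load('w3.npz')['W'];Q=(W-P)@B  # pivot coords
m=(abs(Q[...,1])<.012)&(Q[...,0]>.03)&(Q[...,0]<.105)&(Q[...,2]>.08)&(Q[...,2]<.13)
q=Q[m];A=np.c_[q[:,:2],np.ones(len(q))];c=np.linalg.lstsq(A,q[:,2],rcond=None)[0];print('floor n',len(q),'slope x,y deg',np.rad2deg(c[:2]).round(2),'h at0',c[2].round(4))
m=(abs(Q[...,1])<.04)&(Q[...,2]>.095)&(Q[...,2]<.14)&(Q[...,0]>.05);print('back wall x',np.percentile(Q[m][:,0],[50,99,99.8]).round(4))
D=np.load('s2.npz');W=D['W'];Q=(W-P)@B
m=(np.hypot(Q[...,0],Q[...,1])<.02)&(Q[...,2]>.006)&(Q[...,2]<.025)
v,u=np.where(m);q=Q[m]*1000;print('pin pts',len(q));
if len(q): print(u.min(),u.max(),v.min(),v.max());print(np.c_[u,v,q.round(1)][:40])
```

```text
floor n 6459 slope x,y deg [0.11 0.13] h at0 0.1042
back wall x [0.0906 0.1108 0.1111]
pin pts 27
335 340 228 234
[[ 3.36e+02  2.28e+02 -1.00e-01  3.50e+00  1.97e+01]
 [ 3.37e+02  2.28e+02  1.40e+00  7.00e-01  1.79e+01]
 [ 3.36e+02  2.29e+02 -2.10e+00  4.60e+00  1.84e+01]
 [ 3.37e+02  2.29e+02 -4.50e+00  3.10e+00  1.89e+01]
 [ 3.38e+02  2.29e+02 -2.10e+00 -0.00e+00  1.66e+01]
 [ 3.35e+02  2.30e+02 -7.00e-01  6.90e+00  1.61e+01]
 [ 3.36e+02  2.30e+02 -2.30e+00  5.10e+00  1.61e+01]
 [ 3.37e+02  2.30e+02 -5.00e+00  3.70e+00  1.68e+01]
 [ 3.38e+02  2.30e+02 -2.50e+00  6.00e-01  1.45e+01]
 [ 3.39e+02  2.30e+02 -2.00e+00 -1.90e+00  1.33e+01]
 [ 3.35e+02  2.31e+02 -1.20e+00  7.50e+00  1.40e+01]
 [ 3.36e+02  2.31e+02 -2.60e+00  5.70e+00  1.38e+01]
 [ 3.37e+02  2.31e+02 -4.80e+00  4.10e+00  1.42e+01]
 [ 3.38e+02  2.31e+02 -7.10e+00  2.50e+00  1.47e+01]
 [ 3.39e+02  2.31e+02 -3.80e+00 -9.00e-01  1.19e+01]
 [ 3.35e+02  2.32e+02  2.00e-01  7.50e+00  1.07e+01]
 [ 3.36e+02  2.32e+02 -3.20e+00  6.30e+00  1.18e+01]
 [ 3.37e+02  2.32e+02 -6.80e+00  5.20e+00  1.30e+01]
 [ 3.38e+02  2.32e+02 -9.50e+00  3.70e+00  1.36e+01]
 [ 3.39e+02  2.32e+02 -2.10e+00 -1.00e+00  8.50e+00]
 [ 3.35e+02  2.33e+02 -1.00e+00  8.40e+00  9.00e+00]
 [ 3.36e+02  2.33e+02 -6.60e+00  7.90e+00  1.13e+01]
 [ 3.37e+02  2.33e+02 -6.20e+00  5.40e+00  1.02e+01]
 [ 3.38e+02  2.33e+02 -3.90e+00  2.40e+00  8.00e+00]
 [ 3.39e+02  2.33e+02 -4.20e+00  2.00e-01  7.30e+00]
 [ 3.40e+02  2.33e+02 -3.70e+00 -2.30e+00  6.10e+00]
 [ 3.36e+02  2.34e+02 -4.90e+00  7.80e+00  7.90e+00]]
```

```bash
cat > s3.py <<'E'
from ik import *
q=np.array([18.9,4.8,-38.8,17.3,-25.8,-123.7])
for phi in (180,200,220,240,260,280,300,320,342.7):
    pos,R=tool(phi,0,.038,2.2,0,.08);q,e=ik(pos,R,q);print(phi,pos.round(4).tolist(),q.round(0).tolist(),round(e,2))
for h in (.06,.04,.03,.025,.02,.015,.01,.005,0):
  o=[]
  for dl in (2.2,1,0,-1,-2.2):
    pos,R=tool(342.7,0,.038,dl,0,h);q2,e=ik(pos,R,q);o.append((dl,round(e,1),q2[4].round(1)))
  print(h,o)
E
python3 s3.py
```

```text
180 [0.5325, -0.021, 0.1844] [19.0, 5.0, -39.0, 17.0, -26.0, -124.0] 0.0
200 [0.5325, -0.0212, 0.1844] [19.0, 5.0, -40.0, 20.0, -25.0, -106.0] 0.0
220 [0.5326, -0.0214, 0.1845] [19.0, 5.0, -41.0, 22.0, -25.0, -89.0] 0.0
240 [0.5328, -0.0216, 0.1846] [19.0, 4.0, -42.0, 25.0, -24.0, -72.0] 0.0
260 [0.533, -0.0217, 0.1847] [19.0, 4.0, -43.0, 28.0, -22.0, -54.0] 0.0
280 [0.5333, -0.0217, 0.1848] [19.0, 4.0, -45.0, 30.0, -21.0, -36.0] 0.0
300 [0.5335, -0.0216, 0.1849] [18.0, 4.0, -46.0, 32.0, -19.0, -18.0] 0.0
320 [0.5337, -0.0214, 0.185] [18.0, 3.0, -46.0, 33.0, -18.0, 2.0] 0.0
342.7 [0.5338, -0.0212, 0.185] [18.0, 3.0, -46.0, 32.0, -17.0, 26.0] 0.0
0.06 [(2.2, np.float64(0.0), np.float64(-12.5)), (1, np.float64(0.0), np.float64(-15.6)), (0, np.float64(0.0), np.float64(-18.0)), (-1, np.float64(0.0), np.float64(-20.1)), (-2.2, np.float64(0.0), np.float64(-22.5))]
0.04 [(2.2, np.float64(3.5), np.float64(-9.1)), (1, np.float64(0.0), np.float64(-10.8)), (0, np.float64(0.0), np.float64(-13.9)), (-1, np.float64(0.0), np.float64(-16.4)), (-2.2, np.float64(0.0), np.float64(-19.2))]
0.03 [(2.2, n
[... 790 characters left out ...]
oat64(-11.0)), (-2.2, np.float64(0.0), np.float64(-14.7))]
0.01 [(2.2, np.float64(15.7), np.float64(-9.1)), (1, np.float64(9.7), np.float64(-9.1)), (0, np.float64(4.6), np.float64(-9.1)), (-1, np.float64(0.0), np.float64(-9.6)), (-2.2, np.float64(0.0), np.float64(-13.7))]
0.005 [(2.2, np.float64(17.7), np.float64(-9.1)), (1, np.float64(11.6), np.float64(-9.1)), (0, np.float64(6.5), np.float64(-9.1)), (-1, np.float64(1.3), np.float64(-9.1)), (-2.2, np.float64(0.0), np.float64(-12.6))]
0 [(2.2, np.float64(19.7), np.float64(-9.1)), (1, np.float64(13.5), np.float64(-9.1)), (0, np.float64(8.3), np.float64(-9.1)), (-1, np.float64(3.1), np.float64(-9.1)), (-2.2, np.float64(0.0), np.float64(-11.5))]
```

>>> play_rows(
  commands=[
    [[0,0,0,-0.06,0.0006,0.1287,1],[0,0,0,-0.12,0.0012,0.2574,1],[0,0,0,-0.18,0.0019,0.3861,1],[0,0,0,-0.24,0.0025,0.5148,1],[0,0,0,-0.3,0.0031,0.6435,1]],
  ],
)

```text
time_s: 6.3
tcp_pos: [0.5307, -0.0217, 0.181]
ee_rot: [[-0.708, -0.588, 0.39], [-0.649, 0.76, -0.031], [-0.278, -0.275, -0.92]]
wrist_force: [-0.2, 0.3, -3.5]
gripper_width: 0.454
```

>>> play_rows(
  commands=[
    [[0,0,0,-0.06,0.0006,0.1287,1],[0,0,0,-0.12,0.0012,0.2574,1],[0,0,0,-0.18,0.0019,0.3861,1],[0,0,0,-0.24,0.0025,0.5148,1],[0,0,0,-0.3,0.0031,0.6435,1]],
  ],
)

```text
time_s: 6.8
tcp_pos: [0.5307, -0.0216, 0.181]
ee_rot: [[-0.158, -0.897, 0.412], [-0.987, 0.153, -0.045], [-0.023, -0.414, -0.91]]
wrist_force: [-0.2, 0.2, -3.5]
gripper_width: 0.457
```

>>> play_rows(
  commands=[
    [[0,0,0,-0.06,0.0006,0.1287,1],[0,0,0,-0.12,0.0012,0.2574,1],[0,0,0,-0.18,0.0019,0.3861,1],[0,0,0,-0.24,0.0025,0.5148,1],[0,0,0,-0.3,0.0031,0.6435,1]],
  ],
)

```text
time_s: 7.3
tcp_pos: [0.5307, -0.0216, 0.1809]
ee_rot: [[0.461, -0.773, 0.437], [-0.848, -0.528, -0.04], [0.261, -0.352, -0.899]]
wrist_force: [-0.7, -0.8, -4.1]
gripper_width: 0.457
```

```bash
python3 go.py 342.7 -.0005 .038 2.2 0.08
```

```text
t 7.3 d [0.0036, 0.0003, 0.0043] rv [-0.2932, -0.0001, 0.6387] ik [17.8, 3.4, -46.1, 31.5, -17.2, 25.8] 0.0 F [-0.7, -0.8, -4.1] w 0.457 piv [3.9, 0.7, 96.6]
```

>>> play_rows(
  commands=[
    [[0.001,0,0.001,-0.0586,0,0.1277,1],[0.002,0,0.002,-0.1173,0,0.2555,1],[0.003,0,0.003,-0.1759,0,0.3832,1],[0.0036,0,0.0043,-0.2346,0,0.511,1],[0.0036,0.0003,0.0043,-0.2932,0,0.6387,1]],
  ],
)

```text
time_s: 7.8
tcp_pos: [0.5345, -0.0213, 0.1854]
ee_rot: [[0.846, -0.279, 0.454], [-0.306, -0.952, -0.013], [0.436, -0.128, -0.891]]
wrist_force: [0.4, -0.4, -4.6]
gripper_width: 0.453
```

```bash
python3 go.py 342.7 -.0005 .038 2.2 0.08; python3 go.py 342.7 -.001 .038 1.0 0.045;python3 go.py 342.7 -.002 .038 0 0.028
python3 - <<'E'
from h import *
from ik import B,P,n
im,W,K,T=cap('top');np.savez('t4.npz',im=im,W=W)
im2,W2,K,T=cap('wrist');np.savez('w4.npz',im=im2,W=W2)
save('s4.png',np.hstack([cv2.resize(im[110:280,230:430],(480,408)),cv2.resize(im2,(653,408))[:,160:480]]))
for W in (W,W2):
    Q=(W-P)@B; th=np.deg2rad(-17.3);c,s=np.cos(th),np.sin(th)
    X=Q[...,0]*c+Q[...,1]*s;Y=-Q[...,0]*s+Q[...,1]*c
    m=(abs(Y)<.01)&(X>.03)&(X<.145)&(Q[...,2]>.085)&(Q[...,2]<.12)
    if m.sum()>20: k=np.polyfit(X[m],Q[...,2][m],1);print(m.sum(),'pitch',np.rad2deg(k[0]),'h0',k[1])
    m=(abs(Y)<.035)&(Q[...,2]>.085)&(Q[...,2]<.14)&(X>.04)&(X<.2)
    if m.sum()>20: print('lip X',np.percentile(X[m],[99,99.8]));
    for lo in (.06,.09,.12):
        k=m&(X>lo)&(X<lo+.03)
        if k.sum()>10: print(lo,np.percentile(Y[k],[2,98]).round(4))
E
```

```text
t 7.8 d [-0.0003, -0.0, -0.0002] rv [-0.0026, -0.0015, -0.001] ik [17.8, 3.4, -46.1, 31.5, -17.2, 25.8] 0.0 F [0.4, -0.4, -4.6] w 0.453 piv [-1.5, 0.3, 99.1]
t 7.8 d [0.0146, -0.0002, -0.0319] rv [0.0033, 0.0184, 0.0017] ik [15.5, 7.7, -47.3, 36.3, -12.3, 22.5] 0.0 F [0.4, -0.4, -4.6] w 0.453 piv [-1.5, 0.3, 99.1]
t 7.8 d [0.0224, -0.0005, -0.047] rv [0.0081, 0.035, 0.0039] ik [15.0, 10.0, -46.6, 35.3, -11.3, 23.7] 0.0 F [0.4, -0.4, -4.6] w 0.453 piv [-1.5, 0.3, 99.1]
0.12 [-0.0195 -0.0129]
887 pitch -0.037345121078127805 h0 0.10501734463618728
lip X [0.05398731 0.05424265]
```

View pics/s4.png

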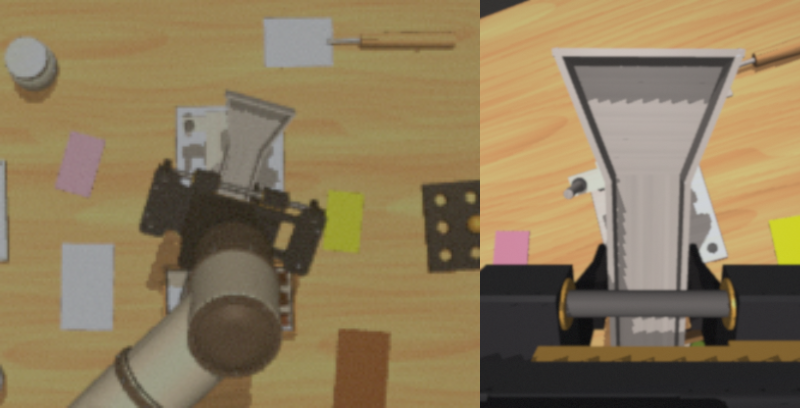

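The chute is now turned, lip toward the box, flare uphill, square to the plate. I'll check the origin against the back wall before lowering.

Run:
```python
import numpy as np
from ik import B,P
W=np.load('w4.npz')['W'];Q=(W-P)@B; th=np.deg2rad(-17.3);c,s=np.cos(th),np.sin(th)
X=Q[...,0]*c+Q[...,1]*s;Y=-Q[...,0]*s+Q[...,1]*c;Z=Q[...,2]
m=(abs(Y)<.04)&(Z>.095)&(Z<.14)&(X<.05)&(X>-.15)
print('back X',np.percentile(X[m],[0.2,1]))
for lo in (-.03,-.01,.01):
    k=m&(X>lo-.02)&(X<lo)&(abs(Y)<.03);print(lo,np.percentile(Y[k],[2,98]).round(4))
k=m&(X<-.104);print('back Y',np.percentile(Y[k],[1,99]))
# stops from this view
for sg in (1,-1):
    k=(abs(Q[...,0]+.045)<.012)&(abs(Y*0+Q[...,1]-sg*.05)<.012)&(Z>.03)&(Z<.046);print('stop',sg,k.sum(),Q[k].mean(0) if k.sum() else '')
    k2=k&(Z>.037);print(Q[k2].mean(0) if k2.sum() else '')
```

```text
back X [-0.11039988 -0.10991983]
-0.03 [-0.0194  0.0191]
-0.01 [-0.0285  0.0282]
0.01 [-0.0235  0.022 ]
back Y [-0.03836811  0.03806119]
stop 1 0 

stop -1 105 [-0.04571937 -0.04932032  0.03749447]
[-0.04543001 -0.05000045  0.03891204]
```

Stop seen at pivot (-45, -50), so the pivot estimate is good to under 1 mm. Lowering to just above the pin tip.

>>> play_rows(
  commands=[
    [[0.005,0,-0.011,0.001,0.006,0.001,1],[0.01,0,-0.022,0.002,0.012,0.001,1],[0.0146,-0.0002,-0.032,0.0033,0.0184,0.0017,1],[0.0224,-0.0005,-0.047,0.008,0.035,0.004,1],[0.0224,-0.0005,-0.047,0.008,0.035,0.004,1]],
  ],
)

```text
time_s: 8.4
tcp_pos: [0.5571, -0.0219, 0.1377]
ee_rot: [[0.86, -0.287, 0.421], [-0.315, -0.949, -0.005], [0.401, -0.128, -0.907]]
wrist_force: [-0.0, -0.3, -3.7]
gripper_width: 0.456
```

```bash
python3 go.py 342.7 -.002 .038 0 0.028;python3 go.py 342.7 -.0025 .038 -1 0.015;python3 go.py 342.7 -.0025 .038 -2 0.006;python3 go.py 342.7 -.0015 .038 -2.4 -0.001
```

```text
t 8.4 d [-0.0002, 0.0001, 0.0007] rv [-0.003, -0.0015, 0.0081] ik [15.0, 10.0, -46.6, 35.3, -11.3, 23.7] 0.0 F [-0.0, -0.3, -3.7] w 0.456 piv [-1.8, 0.7, 46.3]
t 8.4 d [0.0054, -0.0, -0.011] rv [0.002, 0.0151, 0.0103] ik [15.1, 11.8, -45.1, 31.9, -11.5, 26.9] 0.0 F [-0.0, -0.3, -3.7] w 0.456 piv [-1.8, 0.7, 46.3]
t 8.4 d [0.0089, 0.0, -0.0193] rv [0.0069, 0.0317, 0.0125] ik [15.6, 13.1, -43.0, 26.8, -12.7, 31.5] 0.0 F [-0.0, -0.3, -3.7] w 0.456 piv [-1.8, 0.7, 46.3]
t 8.4 d [0.0109, 0.0003, -0.0261] rv [0.0089, 0.0383, 0.0134] ik [15.5, 14.0, -42.9, 26.4, -12.3, 32.0] 0.0 F [-0.0, -0.3, -3.7] w 0.456 piv [-1.8, 0.7, 46.3]
```

>>> play_rows(
  commands=[
    [[0.0027,0,-0.0055,0.001,0.0075,0.005,1],[0.0054,0,-0.011,0.002,0.0151,0.01,1],[0.0072,0,-0.015,0.0045,0.0234,0.011,1],[0.0089,0,-0.0193,0.007,0.0317,0.0125,1],[0.0089,0,-0.0193,0.007,0.0317,0.0125,1]],
  ],
)

```text
time_s: 8.9
tcp_pos: [0.5666, -0.0212, 0.1211]
ee_rot: [[0.875, -0.278, 0.397], [-0.306, -0.952, 0.008], [0.376, -0.128, -0.918]]
wrist_force: [-0.1, -0.0, -3.8]
gripper_width: 0.457
```

```bash
python3 go.py 342.7 -.0025 .038 -2 0.006;python3 go.py 342.7 -.001 .038 -2.4 -0.001
```

```text
t 8.9 d [-0.0006, -0.0006, -0.0027] rv [-0.001, 0.0048, -0.0014] ik [15.6, 13.1, -43.0, 26.8, -12.7, 31.5] 0.0 F [-0.1, -0.0, -3.8] w 0.457 piv [-3.4, -0.1, 27.2]
t 8.9 d [0.0009, -0.0002, -0.0097] rv [0.001, 0.0114, -0.0005] ik [15.5, 14.0, -43.0, 26.7, -12.2, 31.7] 0.0 F [-0.1, -0.0, -3.8] w 0.457 piv [-3.4, -0.1, 27.2]
```

The pin has entered with no side force. Continuing down.

>>> play_rows(
  commands=[
    [[0.0002,-0.0002,-0.003,0,0.005,0,1],[0.0005,-0.0002,-0.0065,0.001,0.009,0,1],[0.0009,-0.0002,-0.0097,0.001,0.0114,0,1],[0.0009,-0.0002,-0.0097,0.001,0.0114,0,1]],
  ],
)

```text
time_s: 9.3
tcp_pos: [0.5678, -0.0212, 0.1128]
ee_rot: [[0.879, -0.276, 0.389], [-0.304, -0.953, 0.01], [0.368, -0.127, -0.921]]
wrist_force: [-3.4, 1.6, 1.9]
gripper_width: 0.458
```

```bash
python3 go.py 342.7 0 .038 -2.4 -0.001
```

```text
t 9.3 d [-0.0011, 0.0002, -0.0018] rv [-0.0001, 0.003, -0.0028] ik [15.4, 13.9, -43.3, 27.1, -12.0, 31.3] 0.0 F [-3.4, 1.6, 1.9] w 0.458 piv [-1.0, -0.1, 19.1]
```

>>> play_rows(
  commands=[
    [[-0.0005,0,-0.001,0,0.002,0,1],[-0.0005,0,-0.002,0,0.003,0,1],[-0.0005,0,-0.002,0,0.003,0,1]],
  ],
)

```text
time_s: 9.6
tcp_pos: [0.5676, -0.0211, 0.1119]
ee_rot: [[0.879, -0.276, 0.388], [-0.304, -0.953, 0.01], [0.367, -0.127, -0.922]]
wrist_force: [-9.0, 2.7, 9.6]
gripper_width: 0.459
```

>>> play_rows(
  commands=[
    [[0,0,0,0,0,0,0],[0,0,0,0,0,0,0],[0,0,0,0,0,0,0],[0,0,0,0,0,0,0]],
  ],
)

```text
time_s: 10.0
tcp_pos: [0.5672, -0.0216, 0.1097]
ee_rot: [[0.881, -0.278, 0.384], [-0.304, -0.953, 0.009], [0.364, -0.125, -0.923]]
wrist_force: [0.6, -0.2, 0.4]
gripper_width: 0.734
```

```bash
python3 go.py 342.7 0 .038 -2.4 0.08
python3 - <<'E'
from h import *
from ik import B,P
im,W,K,T=cap('wrist');np.savez('w5.npz',im=im,W=W)
Q=(W-P)@B;th=np.deg2rad(-17.3);c,s=np.cos(th),np.sin(th)
X=Q[...,0]*c+Q[...,1]*s;Y=-Q[...,0]*s+Q[...,1]*c;Z=Q[...,2]
m=(abs(Y)<.01)&(X>-.1)&(X<-.02)&(Z>.0)&(Z<.045);k=np.polyfit(X[m],Z[m],1);print('pitch',np.rad2deg(k[0]),'floor',k[1])
m=(abs(Y)<.05)&(Z>.03)&(Z<.06)&(X<-.06)&(X>-.13);print('back X',np.percentile(X[m],[.2,1]))
k=m&(X<-.1);print('back Y',np.percentile(Y[k],[1,99]))
E
```

```text
t 10.0 d [-0.0347, 0.0009, 0.0747] rv [0.0004, -0.002, -0.0023] ik [18.6, 4.8, -38.1, 15.2, -26.1, 41.2] 0.0 F [0.6, -0.2, 0.4] w 0.734 piv [0.8, 0.3, 16.6]
pitch 0.018474916661678716 floor 0.024096327561618603
back X [-0.10961741 -0.10948886]
back Y [-0.03973982  0.03760725]
```

The chute is home (floor 24 mm at the pin, pitch 0°, back wall at -110 mm) and released. Retreating along the pin axis.

>>> play_rows(
  commands=[
    [[0,0,0,0,0,0,0],[0,0,0,0,0,0,0],[-0.009,0,0.019,0,0,0,0],[-0.023,0,0.05,0,0,0,0],[-0.037,0,0.08,0,0,0,0]],
  ],
)

```text
time_s: 10.55
tcp_pos: [0.5295, -0.0214, 0.1902]
ee_rot: [[0.881, -0.278, 0.383], [-0.304, -0.953, 0.009], [0.362, -0.124, -0.924]]
wrist_force: [1.5, -0.7, 0.7]
gripper_width: 0.994
```

>>> play_rows(
  commands=[
    [[-0.01,-0.02,0.03,0,0.08,0,0],[-0.02,-0.06,0.05,0,0.16,0,0],[-0.03,-0.1,0.06,0,0.24,0,0],[-0.04,-0.14,0.06,0,0.32,0,0],[-0.05,-0.18,0.06,0,0.39,0,0]],
  ],
)

```text
time_s: 11.05
tcp_pos: [0.4802, -0.2031, 0.2509]
ee_rot: [[0.953, -0.304, 0.004], [-0.304, -0.953, 0.009], [0.001, -0.01, -1.0]]
wrist_force: [0.0, 0.3, -1.2]
gripper_width: 1.0
```

```bash
cat > aim.py <<'E'
from h import *
from ik import B,P,go if 0 else B,P
E
cat > aim.py <<'E'
from h import *
from ik import B,P
for nm in ('top','wrist','scene'):
    im,W,K,T=cap(nm);np.savez('aim_%s.npz'%nm,im=im,W=W)
    Q=(W-P)@B;X,Y,Z=Q[...,0],Q[...,1],Q[...,2]
    rr=np.hypot(X,Y);print(nm)
    for lo,hi in ((-.1,-.07),(-.05,-.02),(0,.03),(.03,.06),(.06,.09),(.09,.12),(.12,.15)):
        th=np.deg2rad(-17.3);U=X*np.cos(th)+Y*np.sin(th);V=-X*np.sin(th)+Y*np.cos(th)
        k=(U>lo)&(U<hi)&(abs(V)<.045)&(Z>.018)&(Z<.055)
        if k.sum()>30: 
            f=k&(abs(V)<.01);print(lo,k.sum(),'mid V',np.percentile(V[k],[2,98]).round(4),'floor',np.nanmedian(Z[f]).round(4))
    k=(abs(V)<.02)&(Z>.018)&(Z<.055)&(U>.1)&(U<.2)
    if k.sum():print('lip U',np.percentile(U[k],99))
E
python3 aim.py
python3 - <<'E'
from ik import *; from station import r
s=r.sense();print(np.round(s['time_s'],2),np.round(s['tcp_pos'],4),np.round(s['ee_rot'],3).tolist(),np.round(s['joints'],1))
R=np.array(s['ee_rot']);x=R[:,0]*1;x[2]=0;x/=np.linalg.norm(x);T=np.c_[x,np.cross([0,0,-1],x),[0,0,-1]];print('rv to down',Ro.from_matrix(T@R.T).as_rotvec().round(4),ik(np.array([.489,-.334,.016]),T,np.array(s['joints'])))
E
```

```text
top
-0.1 245 mid V [-0.0328  0.0339] floor 0.0258
-0.05 84 mid V [-0.0193  0.0186] floor 0.025
0.09 77 mid V [-0.0188  0.0172] floor 0.026
0.12 126 mid V [-0.0184  0.0196] floor 0.0254
lip U 0.15461308268162427
wrist
-0.1 4191 mid V [-0.0345  0.0348] floor 0.0241
-0.05 1933 mid V [-0.0197  0.0198] floor 0.0241
0 1358 mid V [-0.0196  0.02  ] floor 0.0241
0.03 1111 mid V [-0.0192  0.0201] floor 0.0241
0.06 935 mid V [-0.0191  0.0202] floor 0.0242
0.09 757 mid V [-0.0186  0.0203] floor 0.0242
0.12 340 mid V [-0.0173  0.0205] floor 0.0241
lip U 0.14968846453650794
scene
-0.1 83 mid V [-0.0334  0.0349] floor nan
-0.05 123 mid V [-0.0172  0.0208] floor 0.0257
0 108 mid V [-0.0169  0.0212] floor 0.0258
0.03 104 mid V [-0.0165  0.0214] floor 0.0254
0.06 99 mid V [-0.016   0.0216] floor 0.0258
0.09 92 mid V [-0.0163  0.0215] floor 0.0257
0.12 84 mid V [-0.0163  0.0218] floor 0.0258
lip U 0.15186181005393654
11.2 [ 0.48   -0.2034  0.2489] [[0.951, -0.308, 0.003], [-0.308, -0.951, 0.009], [0.0, -0.01, -1.0]] [ -5.5  10.8 -11.2  -0.6 -67.8  77.7]
rv to down [-0.0091  0.0031 -0.    ] (array([-1.86825798e+01,  3.14778973e+01, -1.77389387e+01,  9.82309786e-15,
       -4.07831640e+01,  9.07426524e+01]), np.float64(1.450073430397262e-13))
  return np.nanmean(a, axis, out=out, keepdims=keepdims)
```

Chute home, swing about 16.9°: the centre line passes about 4 mm on the lip's side of the cell centre, within the tolerance. Now locating the ball from this wrist frame.

```bash
cat > ball.py <<'E'
from h import *
im,W,K,T=cap('wrist')
m=(W[...,2]>.018)&(W[...,2]<.04)&(abs(W[...,0]-.489)<.03)&(abs(W[...,1]+.334)<.03)
q=W[m]
from scipy.optimize import least_squares
o=least_squares(lambda c:np.linalg.norm(q-c,axis=1)-.012,[.489,-.334,.021],loss='soft_l1',f_scale=.001)
s=r.sense();print(len(q),o.x.round(4),q[:,2].max().round(4),np.round(s['tcp_pos'],4),s['time_s'])
k=(abs(W[...,0]-.489)<.06)&(abs(W[...,1]+.334)<.06)&(W[...,2]>.008)&(W[...,2]<.016);print('tray z',np.median(W[k][:,2]))
v,u=np.where(m);print(u.mean(),v.mean())
E
python3 ball.py
```

```text
281 [ 0.4912 -0.3349  0.0202] 0.0334 [ 0.4798 -0.2023  0.249 ] 11.25
tray z 0.011363502233356387
416.06761565836297 137.5658362989324
```

>>> play_rows(
  commands=[
    [[0.002,-0.027,-0.031,-0.009,0.003,0,0],[0.004,-0.054,-0.062,-0.009,0.003,0,0],[0.006,-0.081,-0.093,-0.009,0.003,0,0],[0.008,-0.108,-0.124,-0.009,0.003,0,0],[0.0105,-0.132,-0.159,-0.009,0.003,0,0]],
  ],
)

```text
time_s: 11.75
tcp_pos: [0.4913, -0.3334, 0.0905]
ee_rot: [[0.953, -0.302, 0.004], [-0.302, -0.953, -0.001], [0.004, -0.0, -1.0]]
wrist_force: [1.3, 0.7, -0.1]
gripper_width: 1.0
```

>>> play_rows(
  commands=[
    [[0,0,0,0,0,0,0],[0,0,0,0,0,0,0]],
  ],
)

```text
time_s: 11.95
tcp_pos: [0.4904, -0.3327, 0.0904]
ee_rot: [[0.953, -0.303, -0.0], [-0.303, -0.953, 0.0], [-0.0, -0.0, -1.0]]
wrist_force: [0.1, -0.3, 0.2]
gripper_width: 0.996
```

```bash
python3 ball.py; python3 st.py|head -1
```

```text
634 [ 0.4912 -0.3349  0.0201] 0.0333 [ 0.4913 -0.3327  0.0918] 12.0
tray z 0.011317262012857737
322.89274447949526 214.72712933753942
{'time_s': 12.0, 'joints': [-18.4813, 25.9126, -13.9656, 0.0029, -49.9658, 90.8793], 'tcp_pos': [0.4913, -0.3327, 0.0918], 'ee_rot': [[0.9532, -0.3024, 0.0026], [-0.3024, -0.9532, -0.0009], [0.0027, 0.0001, -1.0]], 'wrist_force': [0.2065, 0.8309, 0.7251], 'gripper_width': 1.0016}
```

Ball at (0.491, -0.335, 0.021). Descending so the tips stay above the tray (12 mm), then closing.

>>> play_rows(
  commands=[
    [[0.0005,-0.002,-0.025,0,0,0,0],[0.0005,-0.002,-0.05,0,0,0,0],[0.0005,-0.002,-0.066,0,0,0,0],[0.0005,-0.002,-0.0755,0,0,0,0],[0.0005,-0.002,-0.0755,0,0,0,1]],
  ],
)

```text
time_s: 12.5
tcp_pos: [0.4915, -0.3347, 0.0159]
ee_rot: [[0.953, -0.303, 0.002], [-0.303, -0.953, -0.0], [0.002, -0.0, -1.0]]
wrist_force: [-0.7, 0.2, 0.2]
gripper_width: 0.966
```

>>> play_rows(
  commands=[
    [[0,0,0,0,0,0,1],[0,0,0,0,0,0,1],[0,0,0,0,0,0,1],[0,0,0,0,0,0,1],[0,0,0,0,0,0,1]],
  ],
)

```text
time_s: 13.0
tcp_pos: [0.4911, -0.3357, 0.0156]
ee_rot: [[0.953, -0.304, 0.002], [-0.304, -0.953, -0.0], [0.002, -0.0, -1.0]]
wrist_force: [0.4, 0.1, 0.3]
gripper_width: 0.54
```

>>> play_rows(
  commands=[
    [[0,0,0,0,0,0,1],[0,0,0,0,0,0,1],[0,0,0,0,0,0,1],[0,0,0,0,0,0,1],[0,0,0,0,0,0,1]],
  ],
)

```text
time_s: 13.5
tcp_pos: [0.491, -0.3355, 0.0153]
ee_rot: [[0.953, -0.304, 0.001], [-0.304, -0.953, -0.0], [0.001, -0.0, -1.0]]
wrist_force: [-0.1, 0.2, -0.3]
gripper_width: 0.255
```

>>> play_rows(
  commands=[
    [[0,0,0,0,0,0,1],[0,0,0,0,0,0,1],[0,0,0,0,0,0,1],[0,0,0,0,0,0,1],[0,0,0,0,0,0,1]],
  ],
)

```text
time_s: 14.0
tcp_pos: [0.491, -0.3355, 0.0153]
ee_rot: [[0.953, -0.304, 0.001], [-0.304, -0.953, -0.0], [0.001, -0.0, -1.0]]
wrist_force: [0.3, -0.2, 0.9]
gripper_width: 0.254
```

Closed on the ball (22 mm). Lifting it and working out the release pose over the flare.

>>> play_rows(
  commands=[
    [[0,0,0.02,0,0,0,1],[0,0,0.06,0,0,0,1],[0,0,0.1,0,0,0,1],[0,0,0.15,0,0,0,1],[0,0,0.2,0,0,0,1]],
  ],
)

```text
time_s: 14.5
tcp_pos: [0.4904, -0.3355, 0.2169]
ee_rot: [[0.953, -0.304, 0.0], [-0.304, -0.953, 0.0], [0.0, -0.0, -1.0]]
wrist_force: [1.2, -0.9, -0.2]
gripper_width: 0.254
```

```bash
for dl in -2 -12; do python3 go.py 343.1 -.088 .0685 $dl 0.05;python3 go.py 343.1 -.088 .0685 $dl 0; done
python3 - <<'E'
from h import *
im,W,K,T=cap('wrist');save('w6.png',im[150:400,150:490])
E
```

```text
t 14.5 d [0.118, 0.2883, 0.0036] rv [0.0049, -0.4025, 0.0057] ik [13.1, 10.2, -23.5, 8.5, -34.0, 53.4] 0.0 F [1.2, -0.9, -0.2] w 0.254 piv [22.2, 314.9, 144.8]
t 14.5 d [0.1391, 0.2881, -0.0417] rv [0.0049, -0.4025, 0.0057] ik [12.4, 14.9, -24.9, 9.7, -27.9, 52.6] 0.0 F [1.2, -0.9, -0.2] w 0.254 piv [22.2, 314.9, 144.8]
t 14.5 d [0.115, 0.2893, 0.0027] rv [0.0565, -0.236, 0.0168] ik [10.5, 14.1, -12.5, -1.1, -49.5, 63.4] 0.0 F [1.2, -0.9, -0.2] w 0.254 piv [22.2, 314.9, 144.8]
t 14.5 d [0.1361, 0.2891, -0.0426] rv [0.0565, -0.236, 0.0168] ik [10.0, 18.4, -13.3, -1.3, -44.4, 64.1] 0.0 F [1.2, -0.9, -0.2] w 0.254 piv [22.2, 314.9, 144.8]
```

View pics/w6.png

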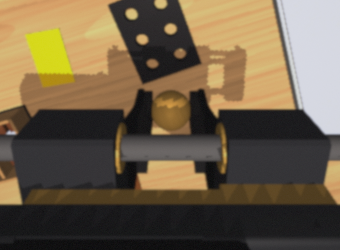

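The ball is held between the tips (170,108) and all the tray pockets are empty. Carrying it over the flare.

>>> play_rows(
  commands=[
    [[0.012,0.028,0.02,0.0005,-0.04,0,1],[0.024,0.056,0.035,0.001,-0.08,0.001,1],[0.036,0.084,0.035,0.001,-0.12,0.002,1],[0.048,0.112,0.035,0.002,-0.16,0.002,1],[0.06,0.144,0.035,0.0025,-0.201,0.003,1]],
  ],
)

```text
time_s: 15.05
tcp_pos: [0.5513, -0.1907, 0.2503]
ee_rot: [[0.934, -0.295, 0.203], [-0.302, -0.953, 0.003], [0.193, -0.064, -0.979]]
wrist_force: [1.1, 0.0, -0.2]
gripper_width: 0.256
```

>>> play_rows(
  commands=[
    [[0.014,0.036,0,0.0005,-0.05,0.001,1],[0.028,0.072,-0.005,0.001,-0.1,0.001,1],[0.042,0.108,-0.015,0.002,-0.15,0.002,1],[0.058,0.144,-0.031,0.0025,-0.201,0.003,1],[0.058,0.144,-0.031,0.0025,-0.201,0.003,1]],
  ],
)

```text
time_s: 15.55
tcp_pos: [0.607, -0.0447, 0.2155]
ee_rot: [[0.882, -0.269, 0.387], [-0.295, -0.956, 0.007], [0.368, -0.12, -0.922]]
wrist_force: [-0.3, 0.1, -0.2]
gripper_width: 0.256
```

```bash
python3 go.py 343.1 -.088 .0685 -2 0.0
```

```text
t 15.55 d [0.0226, -0.0027, -0.0403] rv [0.0012, -0.0053, -0.005] ik [12.4, 14.9, -24.9, 9.7, -27.9, 52.6] 0.0 F [-0.3, 0.1, -0.2] w 0.256 piv [-80.1, 22.9, 95.6]
```

>>> play_rows(
  commands=[
    [[0.008,-0.001,-0.013,0,-0.002,-0.002,1],[0.015,-0.002,-0.026,0.001,-0.005,-0.005,1],[0.0217,-0.0025,-0.0385,0.001,-0.005,-0.005,1],[0.0217,-0.0025,-0.0385,0.001,-0.005,-0.005,1],[0.0217,-0.0025,-0.0385,0.001,-0.005,-0.005,1]],
  ],
)

```text
time_s: 16.05
tcp_pos: [0.6307, -0.0506, 0.1806]
ee_rot: [[0.875, -0.278, 0.397], [-0.305, -0.952, 0.004], [0.376, -0.125, -0.918]]
wrist_force: [-0.8, -0.5, -0.1]
gripper_width: 0.254
```

```bash
python3 go.py 343.1 -.088 .0685 -2 0.002
```

```text
t 16.05 d [-0.002, 0.0032, -0.0036] rv [-0.0005, 0.0047, 0.0053] ik [12.4, 14.7, -24.8, 9.6, -28.1, 52.6] 0.0 F [-0.8, -0.5, -0.1] w 0.254 piv [-86.9, 28.6, 53.9]
```

>>> play_rows(
  commands=[
    [[-0.002,0.003,-0.002,0,0.004,0.004,1],[-0.002,0.003,-0.002,0,0.004,0.004,1],[-0.002,0.003,-0.002,0,0.004,0.004,1]],
  ],
)

```text
time_s: 16.35
tcp_pos: [0.6287, -0.047, 0.1795]
ee_rot: [[0.877, -0.274, 0.394], [-0.301, -0.954, 0.007], [0.374, -0.124, -0.919]]
wrist_force: [0.0, 0.5, 0.5]
gripper_width: 0.253
```

```bash
python3 go.py 343.1 -.088 .0685 -2 0.002
```

```text
t 16.35 d [-0.0, -0.0004, -0.0025] rv [-0.001, 0.0023, 0.0005] ik [12.4, 14.7, -24.8, 9.6, -28.1, 52.6] 0.0 F [0.0, 0.5, 0.5] w 0.253 piv [-84.6, 25.0, 53.8]
```

Over the flare and centred; releasing.

>>> play_rows(
  commands=[
    [[0,0,-0.002,0,0,0,1],[0,0,-0.002,0,0,0,0.3],[0,0,-0.002,0,0,0,0.3],[0,0,-0.002,0,0,0,0.3],[0,0,-0.002,0,0,0,0.3]],
  ],
)

```text
time_s: 16.85
tcp_pos: [0.6287, -0.0471, 0.1769]
ee_rot: [[0.878, -0.274, 0.394], [-0.301, -0.954, 0.006], [0.374, -0.124, -0.919]]
wrist_force: [0.5, -0.5, 0.7]
gripper_width: 0.531
```

>>> play_rows(
  commands=[
    [[0,0,0,0,0,0,0.3],[0,0,0,0,0,0,0.3],[0,0,0,0,0,0,0.3],[0,0,0,0,0,0,0.3]],
  ],
)

```text
time_s: 17.25
tcp_pos: [0.6287, -0.0471, 0.1768]
ee_rot: [[0.878, -0.274, 0.393], [-0.301, -0.954, 0.006], [0.373, -0.124, -0.919]]
wrist_force: [-0.1, 0.2, -0.1]
gripper_width: 0.695
```

>>> play_rows(
  commands=[
    [[-0.01,0,0.03,0,0,0,0.3],[-0.02,0,0.07,0,0,0,0.3],[0,-0.04,0.1,0,0.05,0,0.3],[0,-0.08,0.12,0,0.1,0,0.3],[0,-0.12,0.13,0,0.15,0,0.3]],
  ],
)

```text
time_s: 17.75
tcp_pos: [0.6299, -0.1682, 0.3107]
ee_rot: [[0.923, -0.287, 0.256], [-0.299, -0.954, 0.006], [0.242, -0.082, -0.967]]
wrist_force: [1.9, -0.2, 1.1]
gripper_width: 0.698
```

```bash
python3 aim.py 2>/dev/null
python3 - <<'E'
from h import *
a=np.load('aim_top.npz');b=np.load('aim_scene.npz')
save('fin.png',np.hstack([cv2.resize(a['im'][110:280,230:430],(440,374)),cv2.resize(b['im'][150:300,240:400],(399,374))[:, :360]]))
W=a['W'];m=(W[...,2]>.015)&(W[...,2]<.034)&(abs(W[...,0]-.4)<.036)&(abs(W[...,1]-.0395)<.02);print('ball',m.sum(),W[m].mean(0) if m.sum() else '',r.sense()['time_s'])
E
```

```text
top
wrist
-0.1 845 mid V [-0.0345  0.0235] floor 0.0243
-0.05 107 mid V [-0.018  -0.0035] floor 0.0241
0.03 112 mid V [0.0035 0.0198] floor 0.0242
0.06 151 mid V [-0.0073  0.0198] floor 0.0241
0.09 102 mid V [-0.0144  0.0036] floor 0.0242
lip U 0.10976988175000411
scene
-0.1 81 mid V [-0.0333  0.0362] floor nan
-0.05 123 mid V [-0.0172  0.0208] floor 0.0258
0 110 mid V [-0.0169  0.0212] floor 0.0254
0.03 106 mid V [-0.0166  0.0214] floor 0.0259
0.06 99 mid V [-0.0161  0.0216] floor 0.0257
0.09 86 mid V [-0.0163  0.0215] floor 0.0252
0.12 90 mid V [-0.0162  0.0217] floor 0.0258
lip U 0.1510054030699262
ball 0  17.9
```

View pics/fin.png

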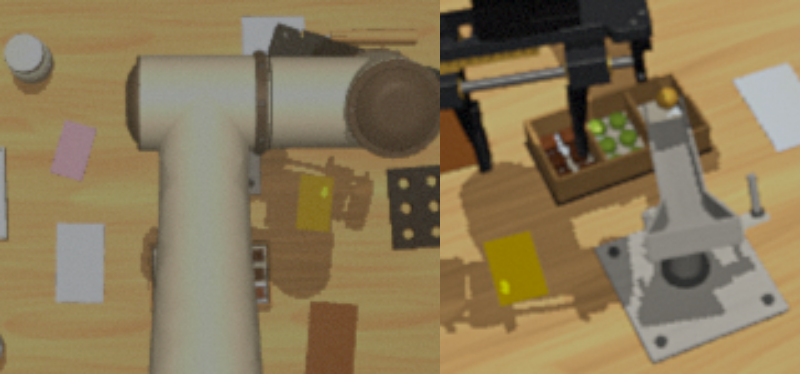

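The scene view shows the ball at crop (667,97), just beyond the lip in the white cell. I'll locate it in depth and move the arm aside.

>>> play_rows(
  commands=[
    [[-0.02,-0.04,0.02,0,0,0,0.3],[-0.04,-0.08,0.03,0,0,0,0.3],[-0.07,-0.12,0.03,0,0,0,0.3],[-0.1,-0.15,0.03,0,0,0,0.3],[-0.13,-0.18,0.03,0,0,0,0.3]],
  ],
)

```text
time_s: 18.4
tcp_pos: [0.4972, -0.3469, 0.3359]
ee_rot: [[0.924, -0.289, 0.251], [-0.3, -0.954, 0.008], [0.237, -0.082, -0.968]]
wrist_force: [-0.5, -1.0, -0.6]
gripper_width: 0.7
```

>>> play_rows(
  commands=[
    [[0,0,0,0,0,0,0.3],[0,0,0,0,0,0,0.3],[0,0,0,0,0,0,0.3]],
  ],
)

```text
time_s: 18.7
tcp_pos: [0.499, -0.3459, 0.3362]
ee_rot: [[0.924, -0.288, 0.251], [-0.3, -0.954, 0.007], [0.237, -0.082, -0.968]]
wrist_force: [-0.4, 0.0, 0.1]
gripper_width: 0.703
```

```bash
python3 aim.py 2>/dev/null|head -12
python3 - <<'E'
from h import *
for n in ('top','scene','wrist'):
    a=np.load('aim_%s.npz'%n);W=a['W'];hsv=cv2.cvtColor(a['im'],cv2.COLOR_RGB2HSV)
    m=(hsv[...,0]>8)&(hsv[...,0]<25)&(hsv[...,1]>130)&(hsv[...,2]>110)&(abs(W[...,0]-.4)<.035)&(abs(W[...,1]-.0395)<.021)&(W[...,2]>.006)&(W[...,2]<.034)
    print(n,m.sum(),W[m].mean(0).round(4) if m.sum() else '',W[m][:,2].max() if m.sum() else '')
a=np.load('aim_top.npz')
save('fin2.png',cv2.resize(a['im'][110:280,200:450],(750,510)))
s=r.sense();print(s['time_s'],np.round(s['tcp_pos'],3),np.round(s['wrist_force'],1))
E
```

```text
top
-0.1 247 mid V [-0.0329  0.0339] floor 0.0254
-0.05 147 mid V [-0.0192  0.0199] floor 0.0256
0 142 mid V [-0.0189  0.0201] floor 0.0247
0.03 145 mid V [-0.0187  0.0205] floor 0.0246
0.06 136 mid V [-0.0186  0.0204] floor 0.0252
0.09 132 mid V [-0.0184  0.0208] floor 0.0258
0.12 130 mid V [-0.0184  0.0205] floor 0.0253
lip U 0.15454047541004254
wrist
-0.1 1439 mid V [-0.0346  0.0352] floor 0.0241
-0.05 867 mid V [-0.0192  0.0202] floor 0.0241
top 25 [0.3735 0.0525 0.0259] 0.033327737722490536
scene 48 [0.3791 0.0487 0.0257] 0.03261759740651038
wrist 0  
18.85 [ 0.499 -0.346  0.336] [0.  0.1 0.8]
```

View pics/fin2.png

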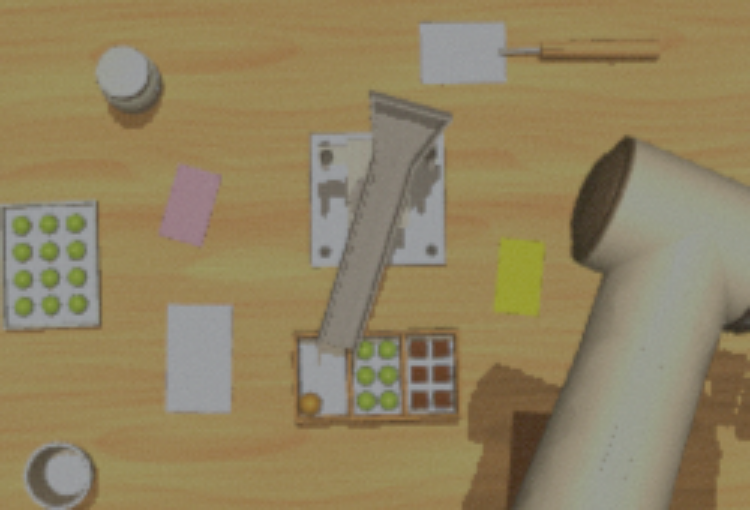

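The final top view shows the chute lip-down over the left cell and the ball in that cell's lower corner at (310,404). The jar, cup and spatula stand where they were. Handing in.

```bash
python3 -c "
from station import r
print(r.finish_job())"
```

```text
the job is handed in; nothing more can be done
None
```

I lifted the chute 80 mm off its pin, turned it end for end, refitted it and let the ball run down it into the empty compartment. I handed the job in at about 19 s of the 58 s; it reports no verdict.

**What my last checks showed**
- **Chute:** It is home and let go. Its floor is 24 to 25 mm above the pivot plate, it is square to the plate to within a tenth of a degree, and its back wall sits 110 mm uphill of the pin.
- **Aim:** The chute is swung about 17° toward the empty compartment. Its centre line passes about 4 mm on the lip's side of the compartment's centre, inside the 15 mm allowed.
- **Ball:** It lies on the white paper in the far corner of the compartment, at about (0.37, 0.05), with its top at about 0.03 m.
- **Bystanders:** The jar, spatula and cup look unmoved in the last top view. I did not measure them.

**What did not go as first planned**
- **Tilt limit:** Joint 5 reached its limit before the tool could tilt the full 25° at the pin. I gripped the chute about 2° off square instead. It lined itself up as it seated, with about 13 N on the wrist when pressed home.
- **Camera disagreement:** The cameras disagreed by 1 to 2 mm. On the ball's final position the difference was about 6 mm, because each camera sees a different side of it. The centre of the stand's base plate also read about 8 mm off the pivot, so I used the stop, plate and chute measurements.

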